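Put the painting supplies in their fitted stands

ROBOT

A 6-joint arm with a two-finger parallel gripper is mounted at the origin on a cart in front of the work surface, level with it; the furniture and walls round the work are solid. World frame = base frame: x ahead of the robot, y to its left, z up, the work surface at z = 0. Lengths are in m, angles in degrees, forces in N, time in s.
With the tool pointing down it reaches from about 0.35 to 0.875 m from the base axis. Payload 4.2 kg.
Tool frame: the origin (TCP) lies midway between the tips of the shut fingers; the grasp point (between the pads) lies 19 mm behind it (r.pinch_z is the distance from the TCP to the grasp point, in m); z points along the fingers, y is the line along which they close (so a half turn about z gives the same grasp; the last joint's range is limited). The gripper opens to 87 mm and grips with 3 to 60 N. Pads are 19 mm wide; open, the fingers measure 117 mm over their backs; the gripper's body (75 mm by 190 mm) begins 51 mm behind the grasp point.
Start: joints at [81.738, 22.042, 0.453, 0, -68.411, -14.817], TCP at [0.245, 0.575, 0.223] pointing down, gripper open.
Joint ranges: [-179.83, 179.83], [-69.29, 118.12], [-61.27, 80.66], [-181.25, 117.63], [-171.15, -9.14], [-177.46, 177.46]. Speed limits (degrees/s): [159.86, 159.86, 180, 180, 180, 180].

INTERFACE

Orientations are given as a 3x3 rotation matrix whose columns are the frame's x, y, z axes.
In Python, from station import r, imaging, models gives the robot as it stands. The module is installed in compiled form; this text tells all that it offers.
- The arm moves only by the tool apply_moves, never from a script. Its argument "moves" is a list of rows, each a list of 2 entries, a list of its own where there are three numbers: the shift along the tool's x, y, z in m, then the turn about the tool's z in degrees. A call has 1 to 5 rows; each row shifts and turns the commanded pose from where the row before left it, along the tool's axes as they then stand; what a row does not reach is not made up. A row lasts 1/12 s, in which the tool goes at most 41.7 mm and 7.16 degrees, less where a joint would pass 70% of its speed; a pose out of reach is approached as far as the arm can. A call is refused whole if a number of a shift passes 0.0417 or a number of a turn 7.16, either way. A call with a gripper value outside its range is refused whole. "hand" is the finger opening in m, from 0 to 0.087, set as the call begins (left out, the last holds). The fingers move at their own pace and stop on an object; the grip force is fixed at half the most. Time passes only in rows, so rows that do not move let the fingers close. It gives the time, the measured TCP pose, the force, the opening and the grip force at its end, in the units of the state.
- r.sense(): the state, without advancing time (a new reading comes with each control period).
- imaging.capture(name): name is "scene" or "top" or "wrist"; returns a dict with "frame" (480x640x3 uint8, blue, green, red), "intrinsics" (3x3 intrinsics, pixels), "eye" and "orientation" of the camera in the world. Camera axes: x right, y down, z forward; pixel columns grow to the right and rows downward; lengths in m; the calibration is good to about 2 mm. A picture is of the moment at which its call begins. There is no depth.
- r.finish_job(): hands the job in; it is judged then, once.
Trained networks look in a picture, given as the dict that the camera call returned (one of the last four; its "shot" number tells which), for a name from the list of things; names that differ only in an ending like _2 or _b are one class to them, and where a whole thing is asked for, a point or a joint stands for the part that bears it (a point fixed in the world has none). Each returns a list of dicts, best first, with "confidence" (0 to 1); they miss things now and then, are a little off and sometimes report something else, mostly with a low value. They report only what shows in the picture. A call takes as long as a camera call. They do not tell look-alikes from the thing itself.
- models.cut_out(picture, target): "region" (480x640 bool, what is visible of it) and "extent" ([left, top, width, height] as shares, 0 to 1, of the picture: columns of its width, rows of its height, round what is visible of it).
- models.place_of(picture, target): "at" ([column, row] as shares, 0 to 1, of the picture: columns of its width, rows of its height: a listed point, or the origin of a listed thing).
The state is a dict: "time_s": time; "joints": joint angles; "joint_velocities": joint speeds; "effort": joint torques, N m; "tcp_pos": TCP position; "ee_rot": TCP orientation; "wrist_force": force on the tool from outside, world axes, zero at the start; "moment": the same for the moment, N m; "gripper_width": opening from 0.0 (shut) to 1.0 (fully open); "gripper_force": force on a finger pad.
Only numpy, scipy, OpenCV 4.12 (cv2) and the standard library are available. Lean on these libraries where they do the work, as an engineer would, in place of code of your own. Each camera call takes 0.05 s, during which the arm holds its last target. There are 200 camera calls.

TASK

Tidy the painting table: put the black-capped jar, the white bottle of medium, the glass spray bottle and the paint tube, which are in the near, open part of the table (not those along the back wall), each into the low wooden stand whose dark recess has its shape and size - jar in the wide round one, medium bottle in the narrow round one, spray bottle in the short oblong one, tube lying in the long one. Each must sit right down on the floor of its recess, and the jar and the two bottles must stay upright all the way.

Things in the scene. Friction and masses are not known exactly. Their poses are not given: they have to be found in the camera images.
- jar: Round glass jar of grey paint with a black cap, 56 mm diameter, 75 mm high, about 0.4 kg, standing. Origin: centre of its underside; z up. Grasp round the body. Low fixed clutter lies round it (a jar lid, brushes, a pencil, scissors, up to 15 mm high).
- medium: White round plastic bottle with a grey cap, 39 mm diameter, 94 mm high (full width up to 76 mm, cap 25 mm wide above), about 0.09 kg, standing. A similar bottle far back at the wall is not meant. Origin: centre of its underside; z up.
- spray: Small clear glass spray bottle with a flat oblong body, 36 mm along its x by 50 mm along its y and 75 mm high, with a narrow pump 17 mm wide up to 116 mm; about 0.14 kg, standing. Origin: centre of its underside; z up. Grasp the narrow way, along its x.
- tube: White paint tube with red and green specks and black cap, lying: 40 mm along x, 100 along y, 26 high, 0.06 kg. Cap (16 mm wide) at the -y end; from y = -34 to +2 mm round, 28 mm wide; then spreading to the 40 mm wide crimped end at +y. Origin: under its middle, on its underside; z up. Grasp across x at y = -12 mm, fingertips 10 mm up, to clear the stand's rim.
- jar_stand: Round wooden stand with the wide round dark recess, for the jar: outside 88 mm diameter, 12 mm high; recess 72 mm diameter, its floor 4 mm above the table. Fixed to the table; place and yaw vary. Origin: centre of its underside, on the table; z up. Behind the stands, from x = 0.53 m on at y > -0.12 m, is a fixed paint box 0.22 m high.
- bottle_stand: Round wooden stand with the narrow round dark recess, for the white bottle: outside 69 mm diameter, 12 mm high; recess 53 mm diameter, its floor 4 mm above the table. Fixed to the table; place and yaw vary. Origin: centre of its underside, on the table; z up.
- spray_stand: Oblong wooden stand with the short dark recess, for the spray bottle: outside 64 mm along x by 78 mm along y, 12 mm high; recess 48 mm along x by 62 mm along y, its floor 4 mm above the table. The bottle's 50 mm side goes along the stand's y, either way round. Fixed to the table; place and yaw vary. Origin: centre of its underside, on the table; z up.
- tube_stand: Long wooden stand with the long dark recess, for the tube: outside 66 mm along x by 126 mm along y, 9 mm high; recess 54 mm along x by 114 mm along y, its floor 3 mm above the table. The tube lies along the stand's y, cap at either end. Fixed to the table; place and yaw vary. Origin: centre of its underside, on the table; z up.
Things that resemble listed ones, but are neither listed nor needed, are in the scene too. Leave any blue or yellow look-alike of the medium alone.

How it is judged:
By the outcome, as a careful person would: the job done as asked, in the order asked, and still so for the second after the job is handed in, with the robot touching nothing.
It also fails if it takes over 125 s, if anything falls off the work surface, if the arm or the gripper's body presses on something with over 40 N, if the wrist force passes 120 N, or if a joint passes its speed limit or range.

## Working session

There is one attempt and no reset: what is moved stays moved. The work goes in short steps, Python scripts to look and compute and a tool call to move; the robot and the scene stay as the last step left them, time stands still between calls to the robot, and variables do not carry over. Pictures are saved under pics/ and viewed, at most 14 in all, crops included, and the job is handed in when it is done.

Besides the shell and the picture viewer there is one more tool, called by a JSON object that holds its "api" and its "payload", one argument or row to a line. apply_moves: Moves the arm, as the interface text tells. Its arguments: {"type":"object","properties":{"moves":{"type":"array"},"hand":{"type":"number"}},"required":["moves"]}

```bash
mkdir -p pics
cat > h.py <<'E'
import numpy as np, cv2
from station import r, imaging, models
def ray(p,px,z):
    K=np.array(p["intrinsics"]);R=np.array(p["orientation"]);e=np.array(p["eye"])
    d=R@np.linalg.inv(K)@np.array([px[0],px[1],1.0]); return e+d*(z-e[2])/d[2]
def proj(p,X):
    K=np.array(p["intrinsics"]);R=np.array(p["orientation"]);e=np.array(p["eye"])
    c=K@(R.T@(np.array(X)-e)); return c[:2]/c[2]
E
python3 - <<'E'
from h import *
for n in("scene","top"):
    p=imaging.capture(n);cv2.imwrite(f"pics/{n}0.png",p["frame"]);print(n,np.round(p["eye"],3),np.round(p["orientation"],3).tolist(),np.round(p["intrinsics"],1).tolist())
    for t in "jar medium spray tube jar_stand bottle_stand spray_stand tube_stand".split():
        for d in models.place_of(p,t)[:4]:
            px=np.array(d["at"])*[640,480]
            print(t,round(d["confidence"],2),px.round(),ray(p,px,0).round(3))
s=r.sense();print(s["time_s"],s["tcp_pos"],np.round(s["ee_rot"],3).tolist(),r.pinch_z)
E
```

```text
scene [-0.116 -0.814  0.618] [[0.691, -0.392, 0.607], [-0.722, -0.347, 0.598], [-0.024, -0.852, -0.524]] [[484.3, 0.0, 315.0], [0.0, 484.3, 242.3], [0.0, 0.0, 1.0]]
jar 0.79 [352. 312.] [ 0.458 -0.345  0.   ]
medium 0.89 [351. 258.] [ 0.604 -0.217  0.   ]
medium 0.89 [482. 362.] [ 0.507 -0.594  0.   ]
medium 0.83 [312. 259.] [ 0.54  -0.154  0.   ]
spray 0.72 [403. 277.] [ 0.623 -0.35   0.   ]
tube 0.97 [425. 319.] [ 0.537 -0.46   0.   ]
jar_stand 0.96 [182. 227.] [0.426 0.206 0.   ]
jar_stand 0.47 [420. 316.] [ 0.538 -0.448  0.   ]
bottle_stand 0.82 [297. 277.] [ 0.47  -0.178  0.   ]
spray_stand 0.94 [251. 255.] [ 0.459 -0.032  0.   ]
tube_stand 0.87 [213. 236.] [0.452 0.105 0.   ]
top [ 0.477 -0.179  1.03 ] [[-0.026, -0.999, 0.042], [-1.0, 0.026, -0.016], [0.015, -0.042, -0.999]] [[436.3, 0.0, 318.0], [0.0, 436.3, 238.8], [0.0, 0.0, 1.0]]
jar 0.93 [380. 262.] [ 0.461 -0.341  0.   ]
medium 0.81 [298. 228.] [ 0.548 -0.15   0.   ]
medium 0.8 [483. 238.] [ 0.512 -0.587  0.   ]
medium 0.65 [327. 197.] [ 0.62 -0.22  0.  ]
tube 0.91 [424. 233.] [ 0.528 -0.447  0.   ]
jar_stand 0.63 [137. 273.] [0.451 0.23  0.   ]
bottle_stand 0.57 [314. 263.] [ 0.464 -0.185  0.   ]
bottle_stand 0.47 [195. 271.] [0.451 0.096 0.   ]
spray_stand 0.72 [252. 265.] [ 0.462 -0.039  0.   ]
spray_stand 0.42 [426. 234.] [ 0.525 -0.452  0.   ]
tube_stand 0.59 [198. 272.] [0.45  0.088 0.   ]
0.9 [0.24495482 0.57497528 0.22255607] [[0.92, -0.392, -0.0], [-0.392, -0.92, 0.0], [-0.0, -0.0, -1.0]] 0.0187
```

View pics/top0.png

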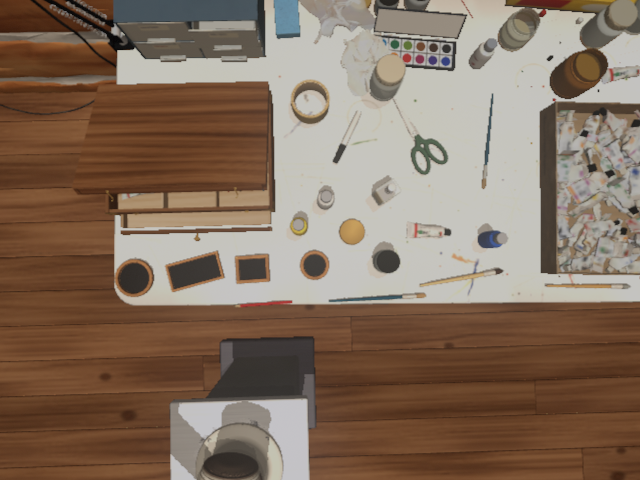

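View pics/scene0.png

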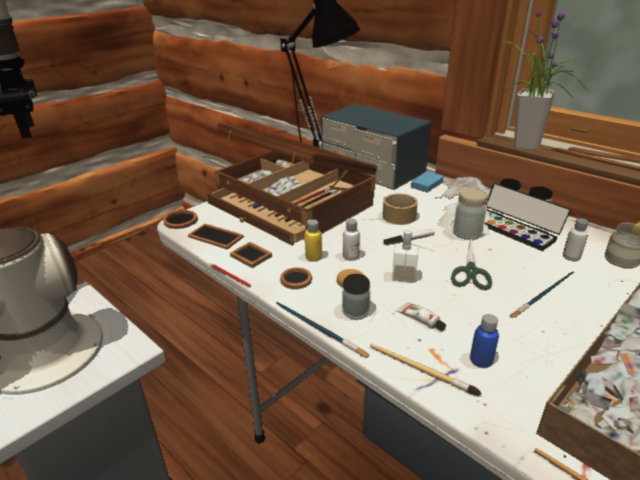

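The top view has four recessed stands along the near-left edge at about (134,277), (195,271), (252,268) and (314,264). The jar is at (386,261), the white medium at (326,197), the spray bottle at (386,190) and the tube at (428,231).

Look-alikes of the medium:
- Yellow bottle at (299,225), to be left alone.
- Blue bottle at (491,239), to be left alone.
- Grey-white bottle at the wall at (483,52), not meant.

The one I want is the white bottle at (326,197). Next I fit poses from the outlines.

```bash
cat > fit.py <<'E'
from h import *
from scipy.optimize import minimize
def cyl(d,z0,z1,n=40):
    a=np.linspace(0,2*np.pi,n); c=np.c_[np.cos(a),np.sin(a)]*d/2
    return np.vstack([np.c_[c,np.full(n,z)] for z in(z0,z1)])
def box(x,y,z0,z1,cy=0): return np.array([[sx*x/2,cy+sy*y/2,z] for sx in(-1,1) for sy in(-1,1) for z in(z0,z1)])
def ycyl(d,y0,y1,zc):
    a=np.linspace(0,2*np.pi,20); return np.vstack([np.c_[d/2*np.cos(a),np.full(20,y),zc+d/2*np.sin(a)] for y in(y0,y1)])
M={"jar":[cyl(.056,0,.075)],"medium":[cyl(.039,0,.076),cyl(.025,.076,.094)],
"spray":[box(.036,.05,0,.075),cyl(.017,.075,.116)],
"tube":[ycyl(.016,-.05,-.034,.013),np.vstack([ycyl(.026,-.034,.002,.013),box(.04,.004,.01,.016,.048)])],
"jar_stand":[cyl(.088,0,.012)],"bottle_stand":[cyl(.069,0,.012)],"spray_stand":[box(.064,.078,0,.012)],"tube_stand":[box(.066,.126,0,.009)]}
S=4
def render(p,name,q):
    c,s=np.cos(q[2]),np.sin(q[2]);R=np.array([[c,-s,0],[s,c,0],[0,0,1]])
    im=np.zeros((480,640),np.uint8);K=np.array(p["intrinsics"]);O=np.array(p["orientation"])
    for P in M[name]:
        X=(P@R.T+[q[0],q[1],0]-p["eye"])@O@K.T; u=X[:,:2]/X[:,2:]
        cv2.fillConvexPoly(im,cv2.convexHull(np.round(u*16).astype(np.int32)),255,cv2.LINE_AA,4)
    return im/255.
def fit(pms,name,q0,yaws=(0,)):
    best=None
    pms=[(p,cv2.GaussianBlur(m.astype(np.float32),(5,5),0)) for p,m in pms]
    def f(v):
        q=[v[0],v[1],v[2]*10]
        return sum(((cv2.GaussianBlur(render(p,name,q).astype(np.float32),(5,5),0)-m)**2).sum()/m.sum() for p,m in pms)
    for y in yaws:
        v0=np.array([q0[0],q0[1],y/10])
        o=minimize(f,v0,method="Nelder-Mead",options=dict(initial_simplex=v0+np.array([[0,0,0],[.012,0,0],[0,.012,0],[0,0,.03]]),xatol=1e-4,fatol=1e-4))
        if best is None or o.fun<best.fun: best=o
    x=best.x; return np.round([x[0],x[1],np.degrees(x[2]*10)],4),round(best.fun,3)
def pick(p,name,q,tol=25):
    for d in models.cut_out(p,name):
        ys,xs=np.nonzero(d["region"])
        ref=proj(p,[q[0],q[1],.03 if "stand" not in name else .006])
        if len(xs) and np.hypot(xs.mean()-ref[0],ys.mean()-ref[1])<tol: return np.array(d["region"]),d["confidence"]
    return None,0
E
python3 - <<'E'
from fit import *
Q=dict(jar=(.46,-.342),medium=(.613,-.219),spray=(.623,-.352),tube=(.53,-.453),jar_stand=(.44,.23),bottle_stand=(.467,-.182),spray_stand=(.46,-.036),tube_stand=(.45,.095))
P=[imaging.capture(n) for n in("scene","top")]
for n,q in Q.items():
    ms=[(p,)+pick(p,n,q) for p in P]
    ys=[0] if n in("jar","medium","jar_stand","bottle_stand") else np.radians([-60,-30,0,30,60,90] if n!="tube" else range(-180,180,45))
    for lab,u in (("scene",ms[:1]),("top",ms[1:]),("both",ms)):
        u=[(p,m) for p,m,c in u if m is not None]
        if u: print(n,lab,len(u),*fit(u,n,q,ys))
p=P[1]["frame"];cv2.imwrite("pics/c1.png",cv2.resize(p[170:290,280:460],None,fx=4.4,fy=4.4,interpolation=2))
E
```

```text
jar scene 1 [ 0.4651 -0.3472  9.7937] 0.053
jar top 1 [ 0.4653 -0.3445  6.4212] 0.094
jar both 2 [ 0.4656 -0.3459  5.0496] 0.153
medium scene 1 [ 0.6116 -0.2121  2.7319] 0.12
medium top 1 [ 0.6075 -0.2108  7.6906] 0.051
medium both 2 [ 0.6092 -0.2121  7.6682] 0.196
spray scene 1 [ 0.6227 -0.3514 33.3881] 0.025
spray top 1 [ 0.6206 -0.3497 35.6692] 0.133
spray both 2 [ 0.6217 -0.3514 34.9102] 0.168
tube scene 1 [ 0.5306 -0.4606 -3.2393] 0.151
tube top 1 [ 0.5322 -0.4521 -4.9376] 0.067
tube both 2 [ 0.5319 -0.4541 -4.2224] 0.262
jar_stand scene 1 [ 0.441   0.2354 13.9821] 0.039
jar_stand top 1 [  0.442    0.236  -12.0705] 0.024
jar_stand both 2 [ 0.4417  0.2359 15.5881] 0.065
bottle_stand scene 1 [ 0.4603 -0.1851 20.3518] 0.043
bottle_stand top 1 [ 0.4602 -0.1839 19.3382] 0.008
bottle_stand both 2 [ 0.46   -0.1846 22.4091] 0.056
spray_stand scene 1 [ 0.4556 -0.0399 -0.0752] 0.052
spray_stand top 1 [ 0.4546 -0.0377  1.8921] 0.067
spray_stand both 2 [ 0.4547 -0.0385  1.7469] 0.125
tube_stand scene 1 [ 0.4535  0.0958 14.5514] 0.067
tube_stand top 1 [ 0.4518  0.0962 14.2015] 0.014
tube_stand both 2 [ 0.4528  0.0957 14.6042] 0.083
```

View pics/c1.png

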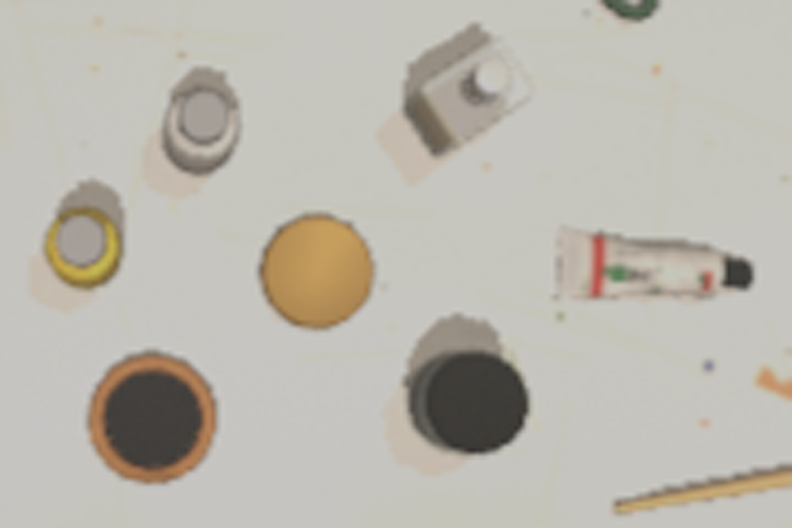

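The choice is confirmed in the crop: white medium at (203,120), jar with black cap at (470,400), spray at (470,90), tube at (650,265) with its cap to the right. The disc at (316,270) is the lid, which is clutter. I square the tool to the world axes, then travel to the jar.

{"api": "apply_moves", "payload": {
  "moves": [
    [[0, 0, 0], -5.78],
    [[0, 0, 0], -5.78],
    [[0, 0, 0], -5.78],
    [[0, 0, 0], -5.78]
  ],
  "hand": 0.087
}}

```text
time_s: 2.13
tcp_pos: [0.245, 0.575, 0.2225]
ee_rot: [[1.0, 0.006, 0.0], [0.006, -1.0, -0.0], [0.0, 0.0, -1.0]]
wrist_force: [-0.9, 0.8, 0.4]
gripper_width: 0.998
gripper_force: 0.0
```

{"api": "apply_moves", "payload": {
  "moves": [
    [[0.0092, 0.0384, 0], 0],
    [[0.0092, 0.0384, 0], 0],
    [[0.0092, 0.0384, 0], 0],
    [[0.0092, 0.0384, 0], 0],
    [[0.0092, 0.0384, 0], 0]
  ]
}}

```text
time_s: 2.55
tcp_pos: [0.2912, 0.3812, 0.2226]
ee_rot: [[1.0, 0.001, 0.0], [0.001, -1.0, 0.0], [0.0, -0.0, -1.0]]
wrist_force: [2.0, 0.2, 0.5]
gripper_width: 1.001
gripper_force: 0.0
```

{"api": "apply_moves", "payload": {
  "moves": [
    [[0.0092, 0.0384, 0], 0],
    [[0.0092, 0.0384, 0], 0],
    [[0.0092, 0.0384, 0], 0],
    [[0.0092, 0.0384, 0], 0],
    [[0.0092, 0.0384, 0], 0]
  ]
}}

```text
time_s: 2.97
tcp_pos: [0.3372, 0.1892, 0.223]
ee_rot: [[1.0, 0.002, 0.001], [0.002, -1.0, 0.001], [0.001, -0.001, -1.0]]
wrist_force: [1.4, -0.2, 0.0]
gripper_width: 0.999
gripper_force: 0.0
```

{"api": "apply_moves", "payload": {
  "moves": [
    [[0.0092, 0.0384, 0], 0],
    [[0.0092, 0.0384, 0], 0],
    [[0.0092, 0.0384, 0], 0],
    [[0.0092, 0.0384, 0], 0],
    [[0.0092, 0.0384, 0], 0]
  ]
}}

```text
time_s: 3.38
tcp_pos: [0.3834, -0.0028, 0.2232]
ee_rot: [[1.0, 0.001, 0.002], [0.001, -1.0, 0.001], [0.002, -0.001, -1.0]]
wrist_force: [2.0, 0.9, 0.1]
gripper_width: 0.998
gripper_force: 0.0
```

{"api": "apply_moves", "payload": {
  "moves": [
    [[0.0092, 0.0384, 0], 0],
    [[0.0092, 0.0384, 0], 0],
    [[0.0092, 0.0384, 0], 0],
    [[0.0092, 0.0384, 0], 0],
    [[0.0092, 0.0384, 0], 0]
  ]
}}

```text
time_s: 3.8
tcp_pos: [0.4296, -0.1951, 0.2229]
ee_rot: [[1.0, 0.0, 0.001], [0.0, -1.0, -0.0], [0.001, 0.0, -1.0]]
wrist_force: [1.3, 1.0, -0.1]
gripper_width: 1.002
gripper_force: 0.0
```

{"api": "apply_moves", "payload": {
  "moves": [
    [[0.0092, 0.0384, 0], 0],
    [[0.0092, 0.0384, 0], 0],
    [[0.0092, 0.0384, 0], 0],
    [[0.0092, 0.0384, 0], 0],
    [[0, 0, 0], 0]
  ]
}}

```text
time_s: 4.22
tcp_pos: [0.4675, -0.3521, 0.2213]
ee_rot: [[1.0, -0.004, -0.0], [-0.004, -1.0, -0.002], [-0.0, 0.002, -1.0]]
wrist_force: [0.2, -0.7, -0.7]
gripper_width: 1.002
gripper_force: 0.0
```

Run:
```python
from fit import *
a=imaging.capture("scene")["frame"];p=imaging.capture("wrist");b=p["frame"]
cv2.imwrite("pics/a1.png",np.vstack([np.hstack([cv2.resize(a[100:400,200:500],(400,400)),cv2.resize(b,(400,300)).repeat(1,0) if 0 else cv2.copyMakeBorder(cv2.resize(b,(400,300)),0,100,0,0,0)])]))
print(r.sense()["tcp_pos"],p["eye"],np.round(p["orientation"],2).tolist())
m,c=pick(p,"jar",(.4656,-.3459),80)
if m is not None: print(c,fit([(p,m)],"jar",(.4656,-.3459)))
```

```text
[ 0.46607229 -0.34771414  0.22153161] [ 0.54247482 -0.34883202  0.38303562] [[-0.0, -0.96, -0.28], [-1.0, 0.0, 0.0], [-0.0, 0.28, -0.96]]
```

View pics/a1.png

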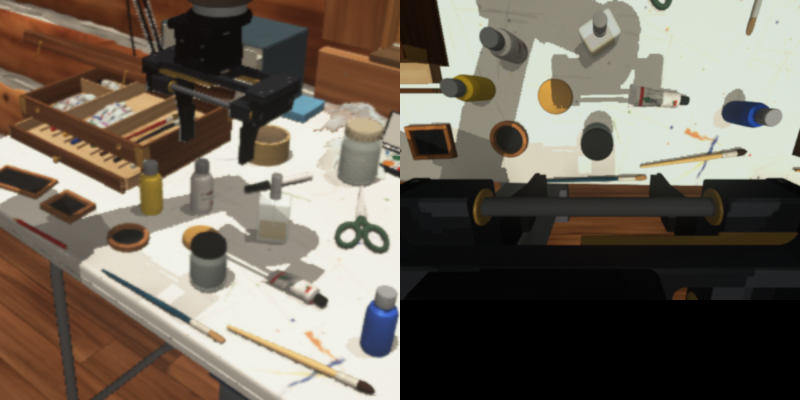

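The scene view shows the gripper's wide body (190 mm) lying along the closing line, and the jar centred under the fingers. Next I go down and grip.

{"api": "apply_moves", "payload": {
  "moves": [
    [[0, -0.0018, 0.04], 0],
    [[0, 0, 0.04], 0],
    [[0, 0, 0.04], 0],
    [[0, 0, 0.04], 0],
    [[0, 0, 0.0385], 0]
  ]
}}

```text
time_s: 4.78
tcp_pos: [0.4665, -0.343, 0.0236]
ee_rot: [[1.0, 0.003, 0.002], [0.003, -1.0, -0.0], [0.002, 0.0, -1.0]]
wrist_force: [1.2, -0.1, 0.7]
gripper_width: 1.003
gripper_force: 0.0
```

{"api": "apply_moves", "payload": {
  "moves": [
    [[0, 0, 0], 0],
    [[0, 0, 0], 0],
    [[0, 0, 0], 0],
    [[0, 0, 0], 0],
    [[0, 0, 0], 0]
  ],
  "hand": 0.0
}}

```text
time_s: 5.2
tcp_pos: [0.4683, -0.3452, 0.0272]
ee_rot: [[1.0, 0.001, 0.005], [0.001, -1.0, -0.002], [0.005, 0.002, -1.0]]
wrist_force: [0.2, -0.4, -0.7]
gripper_width: 0.709
gripper_force: 0.0
```

{"api": "apply_moves", "payload": {
  "moves": [
    [[0, 0, 0], 0],
    [[0, 0, 0], 0],
    [[0, 0, 0], 0],
    [[0, 0, 0], 0],
    [[0, 0, -0.01], 0]
  ]
}}

```text
time_s: 5.62
tcp_pos: [0.4655, -0.3442, 0.0337]
ee_rot: [[1.0, -0.0, -0.002], [-0.0, -1.0, 0.001], [-0.002, -0.001, -1.0]]
wrist_force: [-0.9, -0.1, -3.9]
gripper_width: 0.63
gripper_force: 30.0
```

{"api": "apply_moves", "payload": {
  "moves": [
    [[0, 0, -0.035], 0],
    [[0, 0, -0.035], 0],
    [[-0.0014, -0.02, 0], 0],
    [[-0.0014, -0.036, 0], 0],
    [[-0.0014, -0.036, 0], 0]
  ]
}}

```text
time_s: 6.03
tcp_pos: [0.461, -0.2518, 0.1044]
ee_rot: [[1.0, -0.003, 0.0], [-0.003, -1.0, 0.001], [0.0, -0.001, -1.0]]
wrist_force: [0.3, 0.4, -3.7]
gripper_width: 0.628
gripper_force: 30.0
```

{"api": "apply_moves", "payload": {
  "moves": [
    [[-0.0014, -0.036, 0], 0],
    [[-0.0014, -0.036, 0], 0],
    [[-0.0014, -0.036, 0], 0],
    [[-0.0014, -0.036, 0], 0],
    [[-0.0014, -0.036, 0], 0]
  ]
}}

```text
time_s: 6.45
tcp_pos: [0.4535, -0.071, 0.1041]
ee_rot: [[1.0, -0.0, -0.001], [-0.0, -1.0, 0.001], [-0.001, -0.001, -1.0]]
wrist_force: [0.8, 1.1, -4.5]
gripper_width: 0.631
gripper_force: 30.0
```

{"api": "apply_moves", "payload": {
  "moves": [
    [[-0.0014, -0.036, 0], 0],
    [[-0.0014, -0.036, 0], 0],
    [[-0.0014, -0.036, 0], 0],
    [[-0.0014, -0.036, 0], 0],
    [[-0.0014, -0.036, 0], 0]
  ]
}}

```text
time_s: 6.87
tcp_pos: [0.4463, 0.1087, 0.1042]
ee_rot: [[1.0, 0.0, -0.001], [0.0, -1.0, 0.0], [-0.001, -0.0, -1.0]]
wrist_force: [1.8, 0.1, -3.8]
gripper_width: 0.631
gripper_force: 30.0
```

{"api": "apply_moves", "payload": {
  "moves": [
    [[-0.0014, -0.036, 0], 0],
    [[-0.0014, -0.036, 0], 0],
    [[-0.0014, -0.036, 0], 0],
    [[0, -0.02, 0], 0],
    [[0, 0, 0], 0]
  ]
}}

```text
time_s: 7.28
tcp_pos: [0.4436, 0.2392, 0.1043]
ee_rot: [[1.0, 0.005, 0.001], [0.005, -1.0, 0.002], [0.001, -0.002, -1.0]]
wrist_force: [0.0, -0.1, -2.9]
gripper_width: 0.63
gripper_force: 30.0
```

Run:
```python
from fit import *
p=imaging.capture("scene");q=imaging.capture("top")
T=[]
for i in range(4): imaging.capture("top") if i>1 else 0; s=r.sense(); T.append(s["tcp_pos"])
print(np.round(T,4),np.round(s["ee_rot"],3).tolist(),s["gripper_width"])
cv2.imwrite("pics/b1.png",np.hstack([cv2.resize(p["frame"][130:280,160:330],(450,397),interpolation=2),cv2.resize(q["frame"][180:300,105:285],(350,397) if 0 else (350,233),interpolation=2) if 0 else cv2.resize(q["frame"][170:320,105:237],(349,397),interpolation=2)]))
```

```text
[[0.4424 0.2354 0.1037]
 [0.4424 0.2354 0.1037]
 [0.4424 0.2344 0.1036]
 [0.4426 0.2341 0.1037]] [[1.0, -0.0, -0.002], [-0.0, -1.0, -0.001], [-0.002, 0.001, -1.0]] 0.6294268452000312
```

View pics/b1.png

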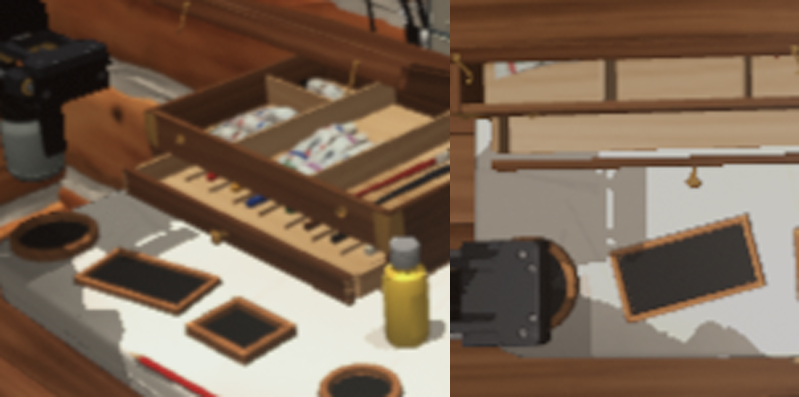

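The scene crop shows the box with a low pulled-out drawer in front (front edge lower than the yellow bottle) and a taller box behind it. The gripper holding the jar is over the jar stand. I lower the jar.

{"api": "apply_moves", "payload": {
  "moves": [
    [[-0.0008, -0.0014, 0.03], 0],
    [[0, 0, 0.025], 0],
    [[0, 0, 0.015], 0],
    [[0, 0, 0.004], 0],
    [[0, 0, 0], 0]
  ]
}}

```text
time_s: 7.9
tcp_pos: [0.4423, 0.235, 0.0303]
ee_rot: [[1.0, -0.001, -0.002], [-0.001, -1.0, -0.002], [-0.002, 0.002, -1.0]]
wrist_force: [1.1, 0.7, -3.4]
gripper_width: 0.63
gripper_force: 30.0
```

{"api": "apply_moves", "payload": {
  "moves": [
    [[0, 0, 0.001], 0],
    [[0, 0, 0.001], 0],
    [[0, 0, 0.001], 0],
    [[0, 0, 0], 0],
    [[0, 0, 0], 0]
  ]
}}

```text
time_s: 8.32
tcp_pos: [0.4428, 0.2354, 0.03]
ee_rot: [[1.0, 0.001, 0.0], [0.001, -1.0, -0.001], [0.0, 0.001, -1.0]]
wrist_force: [-6.9, -2.8, 18.4]
gripper_width: 0.631
gripper_force: 30.0
```

Run:
```python
from fit import *
p=imaging.capture("scene");q=imaging.capture("top")
s=r.sense();print(s["tcp_pos"],s["wrist_force"],s["moment"])
for c in (p,q):
    m,_=pick(c,"jar",(.4417,.2359),40)
    if m is not None: print(fit([(c,m)],"jar",(.4417,.2359)))
cv2.imwrite("pics/b2.png",cv2.resize(p["frame"][150:250,120:250],(780,600),interpolation=2))
```

```text
[0.44285021 0.23542722 0.03004898] [-7.11806084 -2.88688051 17.90167487] [-1.17062927  2.00955721 -0.05575809]
(array([0.4406, 0.2447, 9.9081]), np.float64(0.592))
(array([ 0.4432,  0.2167, 36.7244]), np.float64(8.375))
```

View pics/b2.png

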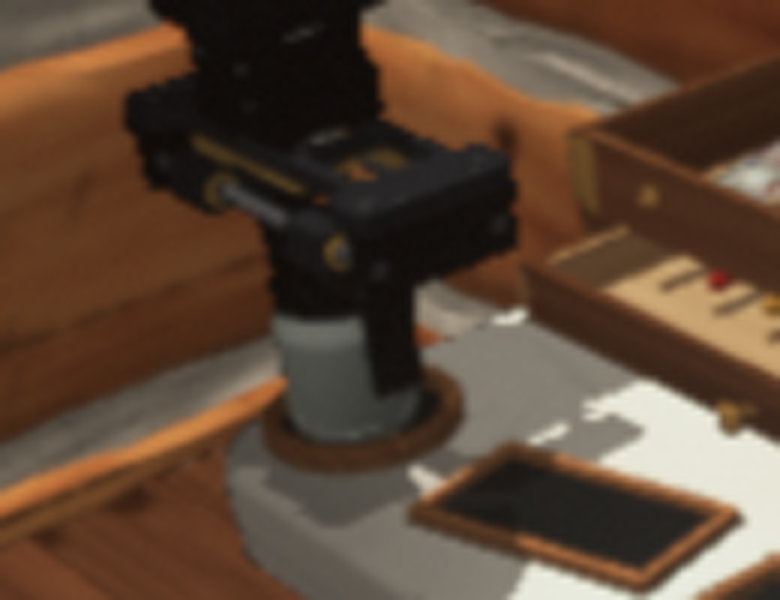

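The jar stands upright inside the round recess at about (350,430) in the crop, with its base hidden behind the front rim. I release it, rise above the box and travel to the medium.

{"api": "apply_moves", "payload": {
  "moves": [
    [[0, 0, 0], 0],
    [[0, 0, 0], 0],
    [[0, 0, 0], 0],
    [[0, 0, 0], 0],
    [[0, 0, 0], 0]
  ],
  "hand": 0.087
}}

```text
time_s: 8.93
tcp_pos: [0.443, 0.2366, 0.027]
ee_rot: [[1.0, 0.0, 0.0], [0.0, -1.0, 0.0], [0.0, -0.0, -1.0]]
wrist_force: [0.5, 0.3, 0.2]
gripper_width: 0.923
gripper_force: 0.0
```

{"api": "apply_moves", "payload": {
  "moves": [
    [[0, 0, -0.02], 0],
    [[0, 0, -0.04], 0],
    [[0, 0, -0.04], 0],
    [[0, 0, -0.04], 0],
    [[0, 0, -0.04], 0]
  ]
}}

```text
time_s: 9.35
tcp_pos: [0.4425, 0.2364, 0.2088]
ee_rot: [[1.0, 0.001, -0.0], [0.001, -1.0, -0.0], [-0.0, 0.0, -1.0]]
wrist_force: [0.3, 0.5, -0.1]
gripper_width: 0.997
gripper_force: 0.0
```

{"api": "apply_moves", "payload": {
  "moves": [
    [[0, 0, -0.04], 0],
    [[0, 0, -0.02], 0],
    [[0.0139, 0.0373, 0], 0],
    [[0.0139, 0.0373, 0], 0],
    [[0.0139, 0.0373, 0], 0]
  ]
}}

```text
time_s: 9.77
tcp_pos: [0.4847, 0.1242, 0.2675]
ee_rot: [[1.0, 0.003, 0.001], [0.003, -1.0, 0.001], [0.001, -0.001, -1.0]]
wrist_force: [0.2, -0.3, -0.2]
gripper_width: 1.0
gripper_force: 0.0
```

{"api": "apply_moves", "payload": {
  "moves": [
    [[0.0139, 0.0373, 0], 0],
    [[0.0139, 0.0373, 0], 0],
    [[0.0139, 0.0373, 0], 0],
    [[0.0139, 0.0373, 0], 0],
    [[0.0139, 0.0373, 0], 0]
  ]
}}

```text
time_s: 10.18
tcp_pos: [0.5545, -0.0636, 0.2668]
ee_rot: [[1.0, 0.001, -0.0], [0.001, -1.0, 0.0], [-0.0, -0.0, -1.0]]
wrist_force: [-0.0, 1.5, 0.6]
gripper_width: 1.002
gripper_force: 0.0
```

{"api": "apply_moves", "payload": {
  "moves": [
    [[0.0139, 0.0373, 0], 0],
    [[0.0139, 0.0373, 0], 0],
    [[0.0139, 0.0373, 0], 0],
    [[0.0139, 0.0373, 0], 0],
    [[0, 0, 0], 6.92]
  ]
}}

```text
time_s: 10.6
tcp_pos: [0.6111, -0.2167, 0.2647]
ee_rot: [[0.992, -0.127, -0.002], [-0.127, -0.992, -0.001], [-0.002, 0.001, -1.0]]
wrist_force: [0.8, 1.9, -0.3]
gripper_width: 1.006
gripper_force: 0.0
```

{"api": "apply_moves", "payload": {
  "moves": [
    [[0, 0, 0], 6.92],
    [[0, 0, 0], 6.92],
    [[0, 0, 0], 6.92],
    [[0, 0, 0], 6.92],
    [[0, 0, 0], 6.92]
  ]
}}

```text
time_s: 11.02
tcp_pos: [0.6099, -0.2109, 0.2663]
ee_rot: [[0.745, -0.667, -0.001], [-0.667, -0.745, 0.0], [-0.001, 0.001, -1.0]]
wrist_force: [0.1, 0.1, -0.1]
gripper_width: 0.998
gripper_force: 0.0
```

{"api": "apply_moves", "payload": {
  "moves": [
    [[0, 0, 0], 6.92],
    [[0, 0, 0], 6.92],
    [[0, 0, 0], 6.92],
    [[0, 0, 0], 6.92],
    [[0, 0, 0], 6.92]
  ]
}}

```text
time_s: 11.43
tcp_pos: [0.6098, -0.2107, 0.2664]
ee_rot: [[0.235, -0.972, -0.001], [-0.972, -0.235, 0.0], [-0.0, 0.001, -1.0]]
wrist_force: [1.3, -0.1, 0.2]
gripper_width: 1.002
gripper_force: 0.0
```

{"api": "apply_moves", "payload": {
  "moves": [
    [[0, 0, 0], 6.92],
    [[0, 0, 0], 6.92],
    [[0, 0, 0], 0],
    [[0, 0, 0], 0]
  ]
}}

```text
time_s: 11.77
tcp_pos: [0.6099, -0.2108, 0.2665]
ee_rot: [[0.004, -1.0, -0.001], [-1.0, -0.004, 0.0], [-0.0, 0.001, -1.0]]
wrist_force: [-0.1, -0.3, 0.9]
gripper_width: 1.001
gripper_force: 0.0
```

Run:
```python
from fit import *
p=imaging.capture("top");q=imaging.capture("scene");w=imaging.capture("wrist")
s=r.sense();print(s["time_s"],s["tcp_pos"],np.round(s["ee_rot"],3).tolist(),s["joints"])
for c in(p,q):
    m,_=pick(c,"jar",(.4417,.2359),40)
    if m is not None: print("jar",fit([(c,m)],"jar",(.4417,.2359)))
for n,g in(("medium",(.609,-.212)),("spray",(.6217,-.3514))):
    m,_=pick(w,n,g,80)
    if m is not None: print(n,fit([(w,m)],n,g,[np.radians(35)]))
f=w["frame"];cv2.imwrite("pics/w2.png",f)
```

```text
11.9167 [ 0.60993312 -0.21077441  0.2668556 ] [[0.003, -1.0, -0.0], [-1.0, -0.003, 0.0], [-0.0, 0.0, -1.0]] [-4.72686356e+00  2.26691646e+01  7.75785275e+00 -8.67089350e-04
 -7.51046795e+01  4.91585019e+00]
jar (array([ 0.4431,  0.2441, -9.6206]), np.float64(0.081))
medium (array([ 0.6105, -0.2636, 87.3966]), np.float64(1.78))
spray (array([ 0.6219, -0.3499, 29.7001]), np.float64(0.046))
```

View pics/w2.png

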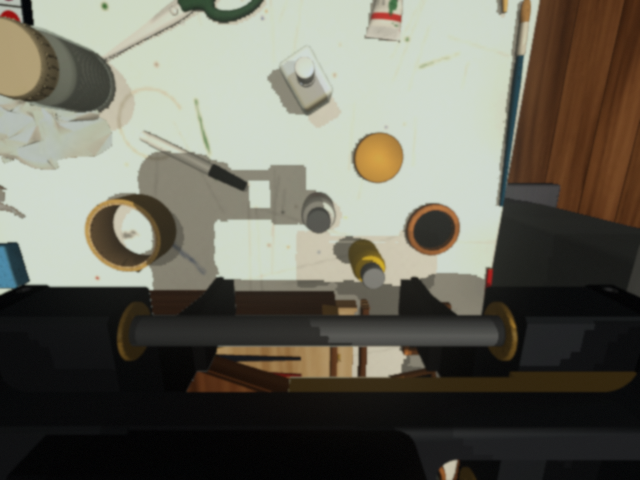

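The wrist view shows the medium's cap at (318,217), the yellow bottle at (370,265) and the spray at (306,78). One jar fit came out about 8 mm off in y, so I check that close up.

Run:
```python
from fit import *
p=imaging.capture("top");q=imaging.capture("scene");w=imaging.capture("wrist")
print("cap",ray(w,(318,217),.094),"spray pump",ray(w,(306,70),.116))
for c in(p,q):
    for n,z in(("jar",.079),("jar_stand",.012)):
        m,_=pick(c,n,(.4417,.2359),40)
        if m is not None: print(n,fit([(c,m)],n,(.4417,.2359)))
    for zz,d,b in ((.079,.05,0),(.004,.056,0),(.012,.088,1)): print(proj(c,[.4417,.2359,zz]).round(1),end=' ')
a=cv2.resize(p["frame"][240:315,100:165],(390,450),interpolation=2);b=cv2.resize(q["frame"][180:255,150:215],(390,450),interpolation=2)
cv2.imwrite("pics/j3.png",np.hstack([a,b]))
```

```text
cap [ 0.60883057 -0.21731184  0.094     ] spray pump [ 0.61959796 -0.34885266  0.116     ]
[119.8 278.8] [133.9 277.2] [132.5 277.4] jar (array([0.4437, 0.2446, 0.1576]), np.float64(0.067))
jar_stand (array([ 0.44  ,  0.2312, 17.4758]), np.float64(0.827))
[175.7 193.9] [180.6 219.4] [180.1 216.7]
```

View pics/j3.png

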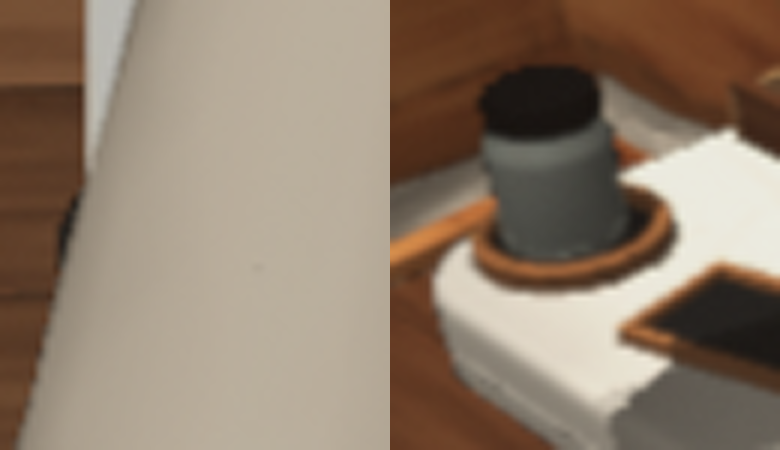

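The jar is upright in its recess (crop base at about (568,240)) with a dark gap on the right and behind, so the fit was only reading a partly hidden outline. Now I grip the medium.

{"api": "apply_moves", "payload": {
  "moves": [
    [[0.0037, 0, 0.04], 0],
    [[0, 0, 0.04], 0],
    [[0, 0, 0.04], 0],
    [[0, 0, 0.04], 0],
    [[0, 0, 0.04], 0]
  ]
}}

```text
time_s: 12.88
tcp_pos: [0.6099, -0.2145, 0.0658]
ee_rot: [[0.002, -1.0, 0.001], [-1.0, -0.002, -0.0], [0.0, -0.001, -1.0]]
wrist_force: [1.0, -0.4, 0.0]
gripper_width: 1.002
gripper_force: 0.0
```

{"api": "apply_moves", "payload": {
  "moves": [
    [[0, 0, 0.0245], 0],
    [[0, 0, 0], 0],
    [[0, 0, 0], 0]
  ]
}}

```text
time_s: 13.13
tcp_pos: [0.6095, -0.2146, 0.0417]
ee_rot: [[0.002, -1.0, -0.003], [-1.0, -0.002, -0.0], [0.0, 0.003, -1.0]]
wrist_force: [0.5, -0.3, 1.3]
gripper_width: 0.997
gripper_force: 0.0
```

{"api": "apply_moves", "payload": {
  "moves": [
    [[0, 0, 0], 0],
    [[0, 0, 0], 0],
    [[0, 0, 0], 0],
    [[0, 0, 0], 0],
    [[0, 0, 0], 0]
  ],
  "hand": 0.0
}}

```text
time_s: 13.55
tcp_pos: [0.6105, -0.2145, 0.0439]
ee_rot: [[0.001, -1.0, 0.002], [-1.0, -0.001, -0.0], [0.0, -0.002, -1.0]]
wrist_force: [-0.4, -0.4, -0.2]
gripper_width: 0.706
gripper_force: 0.0
```

{"api": "apply_moves", "payload": {
  "moves": [
    [[0, 0, 0], 0],
    [[0, 0, 0], 0],
    [[0, 0, 0], 0],
    [[0, 0, 0], 0],
    [[0, 0, 0], 0]
  ]
}}

```text
time_s: 13.97
tcp_pos: [0.6098, -0.2145, 0.0426]
ee_rot: [[0.001, -1.0, -0.0], [-1.0, -0.001, -0.0], [0.0, 0.0, -1.0]]
wrist_force: [-0.6, 0.8, 1.1]
gripper_width: 0.437
gripper_force: 30.0
```

{"api": "apply_moves", "payload": {
  "moves": [
    [[0, 0, 0], 0],
    [[0, 0, 0], 0],
    [[0, 0, 0], 0],
    [[0, 0, 0], 0],
    [[0, 0, 0], 0]
  ]
}}

```text
time_s: 14.38
tcp_pos: [0.6098, -0.2145, 0.0425]
ee_rot: [[0.001, -1.0, -0.0], [-1.0, -0.001, 0.0], [-0.0, 0.0, -1.0]]
wrist_force: [-1.3, -0.6, 1.0]
gripper_width: 0.438
gripper_force: 30.0
```

Run:
```python
from fit import *
q=imaging.capture("scene");T=[r.sense()["tcp_pos"]]
for i in range(3): w=imaging.capture("wrist");T.append(r.sense()["tcp_pos"])
print(np.mean(T,0),r.sense()["gripper_width"],r.sense()["gripper_force"])
m,_=pick(q,"medium",(.609,-.213),25);print(fit([(q,m)],"medium",(.609,-.213)) if m is not None else 0)
```

```text
[ 0.6097797  -0.21446674  0.04255973] 0.43782235251825946 29.96617486096511
(array([ 0.6095, -0.2158, 16.0506]), np.float64(0.461))
```

{"api": "apply_moves", "payload": {
  "moves": [
    [[0, 0, -0.04], 0],
    [[0, 0, -0.04], 0],
    [[0, 0, -0.04], 0],
    [[-0.0075, 0.0375, 0], 0],
    [[-0.0075, 0.0375, 0], 0]
  ]
}}

```text
time_s: 15.05
tcp_pos: [0.5379, -0.1996, 0.1653]
ee_rot: [[0.001, -1.0, 0.009], [-1.0, -0.001, -0.001], [0.001, -0.009, -1.0]]
wrist_force: [-0.7, 0.1, -2.6]
gripper_width: 0.438
gripper_force: 29.9
```

{"api": "apply_moves", "payload": {
  "moves": [
    [[-0.0075, 0.0375, 0], 0],
    [[-0.0075, 0.0373, 0], 0],
    [[0, 0, 0], 0],
    [[0, 0, 0], 0],
    [[0, 0, 0], 0]
  ]
}}

```text
time_s: 15.47
tcp_pos: [0.4612, -0.1848, 0.1632]
ee_rot: [[0.002, -1.0, 0.003], [-1.0, -0.002, -0.0], [0.0, -0.003, -1.0]]
wrist_force: [0.6, 0.5, 0.5]
gripper_width: 0.435
gripper_force: 29.9
```

Run:
```python
from fit import *
q=imaging.capture("scene");w=imaging.capture("wrist");s=r.sense();print(s["tcp_pos"],s["gripper_width"])
cv2.imwrite("pics/m1.png",np.hstack([cv2.resize(q["frame"][180:320,230:370],(480,480),interpolation=2),cv2.resize(w["frame"],(320,240)).repeat(2,0)]))
print([proj(w,[.46,-.1846,z]).round() for z in(.004,.12)])
```

```text
[ 0.46170637 -0.18479297  0.16277347] 0.4328344638727341
[array([319., 227.]), array([320., 267.])]
```

View pics/m1.png

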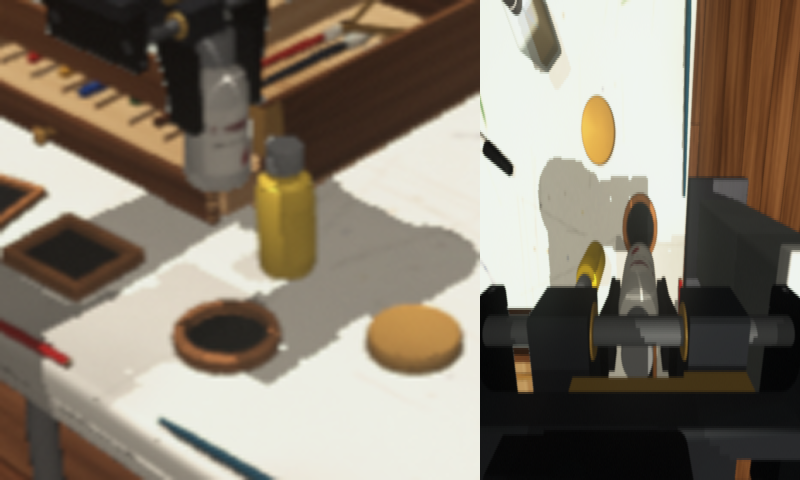

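The medium hangs upright, aligned with the narrow round stand at (228,335) in the crop and clear of the yellow bottle at (287,225). I lower it.

{"api": "apply_moves", "payload": {
  "moves": [
    [[0, 0.0015, 0.035], 0],
    [[0, 0, 0.035], 0],
    [[0, 0, 0.03], 0],
    [[0, 0, 0.012], 0],
    [[0, 0, 0], 0]
  ]
}}

```text
time_s: 15.98
tcp_pos: [0.4575, -0.1847, 0.0474]
ee_rot: [[0.001, -1.0, -0.007], [-1.0, -0.001, 0.0], [-0.0, 0.007, -1.0]]
wrist_force: [0.6, 0.9, -1.2]
gripper_width: 0.436
gripper_force: 30.0
```

{"api": "apply_moves", "payload": {
  "moves": [
    [[0, 0, 0.0015], 0],
    [[0, 0, 0.0015], 0],
    [[0, 0, 0.001], 0],
    [[0, 0, 0.001], 0],
    [[0, 0, 0], 0]
  ]
}}

```text
time_s: 16.4
tcp_pos: [0.459, -0.1847, 0.0459]
ee_rot: [[0.001, -1.0, 0.001], [-1.0, -0.001, 0.0], [-0.0, -0.001, -1.0]]
wrist_force: [0.1, 0.1, -0.1]
gripper_width: 0.439
gripper_force: 30.0
```

{"api": "apply_moves", "payload": {
  "moves": [
    [[0, 0, 0.001], 0],
    [[0, 0, 0.001], 0],
    [[0, 0, 0], 0],
    [[0, 0, 0], 0],
    [[0, 0, 0], 0]
  ]
}}

```text
time_s: 16.82
tcp_pos: [0.4591, -0.1848, 0.0454]
ee_rot: [[0.002, -1.0, 0.002], [-1.0, -0.002, -0.001], [0.001, -0.002, -1.0]]
wrist_force: [-2.4, 2.1, 10.7]
gripper_width: 0.436
gripper_force: 30.0
```

{"api": "apply_moves", "payload": {
  "moves": [
    [[0, 0, 0], 0],
    [[0, 0, 0], 0],
    [[0, 0, 0], 0],
    [[0, 0, 0], 0],
    [[0, 0, 0], 0]
  ],
  "hand": 0.07
}}

```text
time_s: 17.23
tcp_pos: [0.4586, -0.1847, 0.0435]
ee_rot: [[0.001, -1.0, -0.0], [-1.0, -0.001, -0.0], [0.0, 0.0, -1.0]]
wrist_force: [0.4, 0.1, -0.4]
gripper_width: 0.728
gripper_force: 0.0
```

{"api": "apply_moves", "payload": {
  "moves": [
    [[0, 0, -0.02], 0],
    [[0, 0, -0.04], 0],
    [[0, 0, -0.04], 0],
    [[0, 0, -0.04], 0],
    [[0, 0, -0.04], 0]
  ]
}}

```text
time_s: 17.65
tcp_pos: [0.4581, -0.1846, 0.2254]
ee_rot: [[0.001, -1.0, -0.0], [-1.0, -0.001, 0.0], [-0.0, 0.0, -1.0]]
wrist_force: [1.1, 0.6, -2.0]
gripper_width: 0.801
gripper_force: 0.0
```

Run:
```python
from fit import *
q=imaging.capture("scene");s=r.sense();print(s["time_s"],s["tcp_pos"],np.round(s["ee_rot"],3).tolist())
f=q["frame"]
cv2.imwrite("pics/m2.png",cv2.resize(f[180:320,150:370],(800,509),interpolation=2))
print([proj(q,[.46,-.1846,z]).round(1) for z in(.004,.098)])
for t,g in(("medium",(.46,-.1846)),("spray",(.6217,-.351))):
    m,_=pick(q,t,g); print(fit([(q,m)],t,g,[np.radians(33)]) if m is not None else 0)
```

```text
17.7 [ 0.46297268 -0.18630747  0.23446217] [[0.003, -1.0, 0.016], [-1.0, -0.004, -0.005], [0.005, -0.016, -1.0]]
[array([296. , 278.3]), array([294. , 241.3])]
0
(array([ 0.6234, -0.3519, 31.0681]), np.float64(0.036))
```

View pics/m2.png

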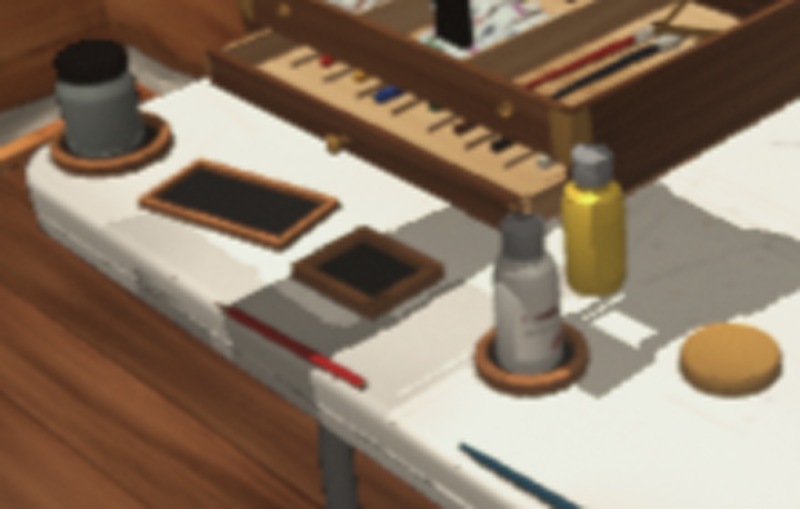

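The medium stands upright in the narrow round recess at (528,360), the jar is in its own at (105,140), and the yellow bottle is untouched. The stand corners in this crop agree with the fits. Next is the spray. I grip it along its y axis, because the wide gripper body would hit the paint box at the stand otherwise.

{"api": "apply_moves", "payload": {
  "moves": [
    [[0.0277, -0.0272, 0], 0],
    [[0.0277, -0.0272, 0], 0],
    [[0.0277, -0.0272, 0], 0],
    [[0.0277, -0.0272, 0], 0],
    [[0.0277, -0.0272, 0], 0]
  ],
  "hand": 0.087
}}

```text
time_s: 18.22
tcp_pos: [0.5951, -0.324, 0.221]
ee_rot: [[0.001, -1.0, -0.004], [-1.0, -0.001, 0.002], [-0.002, 0.004, -1.0]]
wrist_force: [0.0, 0.2, 0.6]
gripper_width: 0.989
gripper_force: 0.0
```

{"api": "apply_moves", "payload": {
  "moves": [
    [[0.0277, -0.0272, 0], 0],
    [[0, 0, 0], 6.44],
    [[0, 0, 0], 6.44],
    [[0, 0, 0], 6.44],
    [[0, 0, 0], 6.44]
  ]
}}

```text
time_s: 18.63
tcp_pos: [0.6215, -0.3506, 0.22]
ee_rot: [[-0.439, -0.899, -0.005], [-0.899, 0.439, 0.002], [0.0, 0.005, -1.0]]
wrist_force: [0.3, 0.3, 0.7]
gripper_width: 0.999
gripper_force: 0.0
```

{"api": "apply_moves", "payload": {
  "moves": [
    [[0, 0, 0], 6.44],
    [[0, 0, 0], 6.44],
    [[0, 0, 0], 6.44],
    [[0, 0, 0], 6.44],
    [[0, 0, 0], 6.44]
  ]
}}

```text
time_s: 19.05
tcp_pos: [0.6214, -0.3503, 0.2207]
ee_rot: [[-0.85, -0.527, -0.004], [-0.527, 0.85, 0.002], [0.002, 0.004, -1.0]]
wrist_force: [-0.0, -0.0, -0.2]
gripper_width: 1.004
gripper_force: 0.0
```

{"api": "apply_moves", "payload": {
  "moves": [
    [[0, 0, 0], 0],
    [[0, 0, 0], 0],
    [[0, 0, 0], 0]
  ]
}}

```text
time_s: 19.3
tcp_pos: [0.6218, -0.3505, 0.2222]
ee_rot: [[-0.846, -0.534, -0.002], [-0.534, 0.846, 0.001], [0.001, 0.002, -1.0]]
wrist_force: [-0.1, 0.6, 0.6]
gripper_width: 1.002
gripper_force: 0.0
```

Run:
```python
from fit import *
w=imaging.capture("wrist");q=imaging.capture("scene");s=r.sense();R=np.array(s["ee_rot"]);t=np.array(s["tcp_pos"]);print(t,np.degrees(np.arctan2(R[1,1],R[0,1])))
print("move",R.T@(np.array([.622,-.351,.052])-t), "pump tops:")
for d in models.place_of(w,"spray")[:2]:
    px=np.array(d["at"])*[640,480];print(d["confidence"],ray(w,px,0))
m,_=pick(w,"spray",(.622,-.351),90);print(fit([(w,m)],"spray",(.622,-.351),[np.radians(32)]) if m is not None else 0)
```

```text
[ 0.62192382 -0.35056293  0.22289674] 122.2066619201426
move [ 7.30216832e-05 -5.40643822e-04  1.70896448e-01] pump tops:
0.83 [ 0.6198849  -0.35007465  0.        ]
(array([ 0.6215, -0.3515, 29.6617]), np.float64(0.054))
```

{"api": "apply_moves", "payload": {
  "moves": [
    [[0, 0, 0.04], 1.2],
    [[0, 0, 0.04], 0],
    [[0, 0, 0.04], 0],
    [[0, 0, 0.035], 0],
    [[0, 0, 0.0155], 0]
  ]
}}

```text
time_s: 19.92
tcp_pos: [0.6187, -0.3492, 0.047]
ee_rot: [[-0.858, -0.513, -0.008], [-0.513, 0.858, 0.004], [0.005, 0.008, -1.0]]
wrist_force: [-0.9, 0.2, -1.6]
gripper_width: 0.999
gripper_force: 0.0
```

{"api": "apply_moves", "payload": {
  "moves": [
    [[0, 0, 0], 0],
    [[0, 0, 0], 0],
    [[0, 0, 0], 0],
    [[0, 0, 0], 0],
    [[0, 0, 0], 0]
  ],
  "hand": 0.0
}}

```text
time_s: 20.33
tcp_pos: [0.6233, -0.3511, 0.0555]
ee_rot: [[-0.858, -0.514, 0.004], [-0.514, 0.858, -0.001], [-0.003, -0.003, -1.0]]
wrist_force: [-0.2, 0.2, 0.4]
gripper_width: 0.707
gripper_force: 0.0
```

{"api": "apply_moves", "payload": {
  "moves": [
    [[0, 0, 0], 0],
    [[0, 0, 0], 0],
    [[0, 0, 0], 0],
    [[0, 0, 0], 0],
    [[0, 0, 0], 0]
  ]
}}

```text
time_s: 20.75
tcp_pos: [0.6226, -0.3509, 0.0544]
ee_rot: [[-0.858, -0.514, 0.002], [-0.514, 0.858, -0.001], [-0.001, -0.002, -1.0]]
wrist_force: [0.6, 0.0, 4.5]
gripper_width: 0.569
gripper_force: 30.0
```

{"api": "apply_moves", "payload": {
  "moves": [
    [[0, 0, 0], 0],
    [[0, 0, 0], 0],
    [[0, 0, 0], 0]
  ]
}}

```text
time_s: 21.0
tcp_pos: [0.6226, -0.3509, 0.0544]
ee_rot: [[-0.858, -0.514, 0.002], [-0.514, 0.858, -0.001], [-0.001, -0.002, -1.0]]
wrist_force: [-0.0, 0.3, 5.5]
gripper_width: 0.572
gripper_force: 30.0
```

Run:
```python
from fit import *
q=imaging.capture("scene");s=r.sense();R=np.array(s["ee_rot"]);t=np.array(s["tcp_pos"]);print(t,np.degrees(np.arctan2(R[1,1],R[0,1])),s["gripper_width"]*87)
```

```text
[ 0.62264351 -0.35088558  0.0543682 ] 120.94531258148442 49.551261165345416
```

{"api": "apply_moves", "payload": {
  "moves": [
    [[0, 0, -0.02], 0],
    [[0, 0, -0.03], 0],
    [[0, 0, -0.03], 0],
    [[0, 0, -0.03], 0],
    [[0, 0, 0], 5.85]
  ]
}}

```text
time_s: 21.47
tcp_pos: [0.6249, -0.3523, 0.1702]
ee_rot: [[-0.906, -0.423, 0.01], [-0.423, 0.906, -0.006], [-0.007, -0.01, -1.0]]
wrist_force: [1.1, -1.1, 0.4]
gripper_width: 0.573
gripper_force: 30.0
```

{"api": "apply_moves", "payload": {
  "moves": [
    [[0, 0, 0], 5.85],
    [[0, 0, 0], 5.85],
    [[0, 0, 0], 5.85],
    [[0, 0, 0], 5.85],
    [[0.0336, 0.001, 0], 0]
  ]
}}

```text
time_s: 21.88
tcp_pos: [0.5918, -0.3501, 0.1599]
ee_rot: [[-1.0, -0.028, 0.0], [-0.028, 1.0, 0.0], [-0.0, 0.0, -1.0]]
wrist_force: [0.3, -1.4, -2.1]
gripper_width: 0.574
gripper_force: 30.0
```

{"api": "apply_moves", "payload": {
  "moves": [
    [[0.0336, 0.001, 0], 0],
    [[0.0336, 0.001, 0], 0],
    [[0.0336, 0.001, 0], 0],
    [[0.0336, 0.001, 0], 0],
    [[0, 0, 0], 0]
  ]
}}

```text
time_s: 22.3
tcp_pos: [0.4468, -0.3489, 0.1617]
ee_rot: [[-1.0, -0.025, -0.007], [-0.025, 1.0, 0.005], [0.006, 0.005, -1.0]]
wrist_force: [0.4, 0.9, -1.9]
gripper_width: 0.569
gripper_force: 30.0
```

{"api": "apply_moves", "payload": {
  "moves": [
    [[-0.0012, 0.039, 0], 0],
    [[-0.0012, 0.039, 0], 0],
    [[-0.0012, 0.039, 0], 0],
    [[-0.0012, 0.039, 0], 0],
    [[-0.0012, 0.039, 0], 0]
  ]
}}

```text
time_s: 22.72
tcp_pos: [0.4533, -0.1538, 0.1623]
ee_rot: [[-1.0, -0.028, -0.001], [-0.028, 1.0, 0.001], [0.001, 0.001, -1.0]]
wrist_force: [0.7, 0.4, -1.3]
gripper_width: 0.57
gripper_force: 30.0
```

{"api": "apply_moves", "payload": {
  "moves": [
    [[-0.0012, 0.039, 0], 0],
    [[-0.0012, 0.039, 0], 0],
    [[-0.0012, 0.039, 0], 0],
    [[0, 0, 0], 0],
    [[0, 0, 0], 0]
  ]
}}

```text
time_s: 23.13
tcp_pos: [0.4541, -0.0364, 0.1626]
ee_rot: [[-0.999, -0.033, -0.001], [-0.033, 0.999, 0.0], [0.001, 0.0, -1.0]]
wrist_force: [-0.3, -0.4, -1.2]
gripper_width: 0.572
gripper_force: 30.0
```

Run:
```python
from fit import *
q=imaging.capture("scene");s=r.sense();R=np.array(s["ee_rot"]);t=np.array(s["tcp_pos"]);print(s["time_s"],t,np.degrees(np.arctan2(R[1,1],R[0,1])),s["gripper_width"]*87,s["wrist_force"])
print("move",R.T@(np.array([.4547,-.0385,.0584])-t))
cv2.imwrite("pics/s1.png",cv2.resize(q["frame"][130:310,160:340],(600,600),interpolation=2))
```

```text
23.1833 [ 0.45403471 -0.03766843  0.1625755 ] 91.78349430362184 49.75277139788133 [ 0.03433047 -0.03747561 -2.63887748]
move [-0.0007751  -0.00084723  0.10417461]
```

View pics/s1.png

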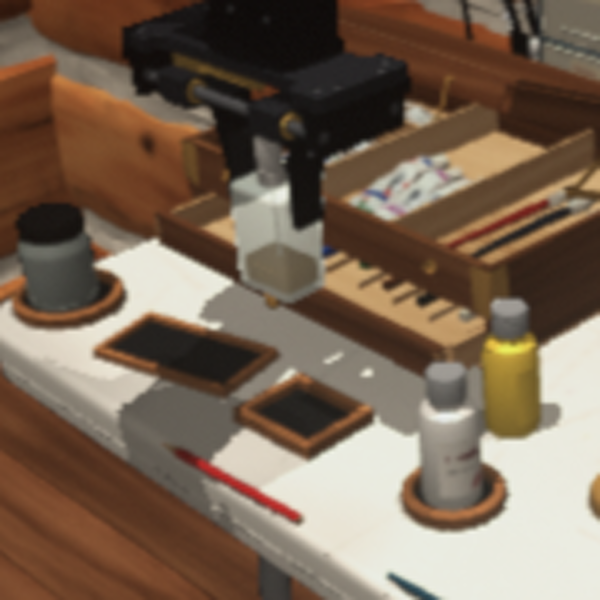

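The spray is held upright above its short oblong stand at (305,412). The medium at (450,450) and jar at (60,260) are still seated. I lower the spray.

{"api": "apply_moves", "payload": {
  "moves": [
    [[-0.0008, -0.0008, 0.035], 0],
    [[0, 0, 0.035], 0],
    [[0, 0, 0.022], 0],
    [[0, 0, 0.008], 0],
    [[0, 0, 0], 0]
  ]
}}

```text
time_s: 23.6
tcp_pos: [0.4537, -0.0408, 0.0611]
ee_rot: [[-1.0, -0.027, -0.005], [-0.027, 1.0, -0.001], [0.006, -0.001, -1.0]]
wrist_force: [0.2, -0.4, -1.6]
gripper_width: 0.57
gripper_force: 30.0
```

{"api": "apply_moves", "payload": {
  "moves": [
    [[0, 0, 0.0015], 0],
    [[0, 0, 0.0015], 0],
    [[0, 0, 0.001], 0],
    [[0, 0, 0], 0],
    [[0, 0, 0], 0]
  ]
}}

```text
time_s: 24.02
tcp_pos: [0.4558, -0.0391, 0.0599]
ee_rot: [[-1.0, -0.029, 0.002], [-0.029, 1.0, 0.0], [-0.002, 0.0, -1.0]]
wrist_force: [0.1, 0.1, -1.5]
gripper_width: 0.57
gripper_force: 30.0
```

{"api": "apply_moves", "payload": {
  "moves": [
    [[0, 0, 0.001], 0],
    [[0, 0, 0.001], 0],
    [[0, 0, 0], 0],
    [[0, 0, 0], 0]
  ]
}}

```text
time_s: 24.35
tcp_pos: [0.4558, -0.039, 0.0582]
ee_rot: [[-1.0, -0.03, 0.001], [-0.03, 1.0, -0.0], [-0.001, -0.0, -1.0]]
wrist_force: [-2.3, 0.2, 6.1]
gripper_width: 0.569
gripper_force: 30.0
```

{"api": "apply_moves", "payload": {
  "moves": [
    [[0, 0, 0.001], 0],
    [[0, 0, 0.001], 0],
    [[0, 0, 0], 0],
    [[0, 0, 0], 0]
  ]
}}

```text
time_s: 24.68
tcp_pos: [0.456, -0.0392, 0.0581]
ee_rot: [[-1.0, -0.031, 0.002], [-0.031, 1.0, -0.001], [-0.002, -0.001, -1.0]]
wrist_force: [-6.8, 1.2, 21.9]
gripper_width: 0.57
gripper_force: 30.0
```

{"api": "apply_moves", "payload": {
  "moves": [
    [[0, 0, -0.002], 0],
    [[0, 0, 0], 0],
    [[0, 0, 0], 0],
    [[0, 0, 0], 0],
    [[0, 0, 0], 0]
  ],
  "hand": 0.087
}}

```text
time_s: 25.1
tcp_pos: [0.4552, -0.0392, 0.0567]
ee_rot: [[-1.0, -0.029, -0.001], [-0.029, 1.0, -0.0], [0.001, -0.0, -1.0]]
wrist_force: [0.8, 0.1, -0.4]
gripper_width: 0.862
gripper_force: 0.0
```

{"api": "apply_moves", "payload": {
  "moves": [
    [[0, 0, 0], 0],
    [[0, 0, -0.02], 0],
    [[0, 0, -0.04], 0],
    [[0, 0, -0.04], 0],
    [[0, 0, -0.04], 0]
  ]
}}

```text
time_s: 25.52
tcp_pos: [0.4547, -0.0394, 0.1983]
ee_rot: [[-1.0, -0.029, -0.002], [-0.029, 1.0, -0.001], [0.002, -0.0, -1.0]]
wrist_force: [1.0, 0.8, -0.4]
gripper_width: 0.997
gripper_force: 0.0
```

{"api": "apply_moves", "payload": {
  "moves": [
    [[-0.0057, -0.0391, 0], 0],
    [[-0.0057, -0.0391, 0], 0],
    [[-0.0057, -0.0391, 0], 0],
    [[-0.0057, -0.0391, 0], 0],
    [[-0.0057, -0.0391, 0], 0]
  ]
}}

```text
time_s: 25.93
tcp_pos: [0.4894, -0.2355, 0.1969]
ee_rot: [[-1.0, -0.03, -0.0], [-0.03, 1.0, 0.0], [0.0, 0.0, -1.0]]
wrist_force: [1.3, 0.9, 0.1]
gripper_width: 0.996
gripper_force: 0.0
```

{"api": "apply_moves", "payload": {
  "moves": [
    [[-0.0057, -0.0391, 0], 0],
    [[-0.0057, -0.0391, 0], 0],
    [[-0.0057, -0.0391, 0], 0],
    [[-0.0057, -0.0391, 0], 0],
    [[-0.0057, -0.0391, 0], 0]
  ]
}}

```text
time_s: 26.35
tcp_pos: [0.5235, -0.4303, 0.1963]
ee_rot: [[-1.0, -0.029, -0.001], [-0.029, 1.0, 0.001], [0.001, 0.001, -1.0]]
wrist_force: [0.9, 0.4, -0.1]
gripper_width: 1.001
gripper_force: 0.0
```

{"api": "apply_moves", "payload": {
  "moves": [
    [[-0.0057, -0.0391, 0], 0],
    [[0, 0, 0], -7.03],
    [[0, 0, 0], -7.03],
    [[0, 0, 0], -7.03],
    [[0, 0, 0], -7.03]
  ]
}}

```text
time_s: 26.77
tcp_pos: [0.5302, -0.4676, 0.1957]
ee_rot: [[-0.865, -0.501, -0.002], [-0.501, 0.865, 0.001], [0.001, 0.002, -1.0]]
wrist_force: [0.1, -0.1, 0.6]
gripper_width: 1.0
gripper_force: 0.0
```

{"api": "apply_moves", "payload": {
  "moves": [
    [[0, 0, 0], -7.03],
    [[0, 0, 0], -7.03],
    [[0, 0, 0], -7.03],
    [[0, 0, 0], -7.03],
    [[0, 0, 0], -7.03]
  ]
}}

```text
time_s: 27.18
tcp_pos: [0.5303, -0.4672, 0.1961]
ee_rot: [[-0.418, -0.908, -0.001], [-0.908, 0.418, 0.001], [-0.0, 0.001, -1.0]]
wrist_force: [0.7, -0.2, -0.0]
gripper_width: 1.002
gripper_force: 0.0
```

{"api": "apply_moves", "payload": {
  "moves": [
    [[0, 0, 0], -7.03],
    [[0, 0, 0], -7.03],
    [[0, 0, 0], -7.03],
    [[0, 0, 0], 0],
    [[0, 0, 0], 0]
  ]
}}

```text
time_s: 27.6
tcp_pos: [0.5304, -0.4672, 0.1964]
ee_rot: [[-0.072, -0.997, -0.001], [-0.997, 0.072, 0.001], [-0.001, 0.001, -1.0]]
wrist_force: [0.6, 0.5, 0.2]
gripper_width: 0.999
gripper_force: 0.0
```

Run:
```python
from fit import *
w=imaging.capture("wrist");q=imaging.capture("scene");s=r.sense();R=np.array(s["ee_rot"]);t=np.array(s["tcp_pos"]);print(s["time_s"],t,np.degrees(np.arctan2(R[1,1],R[0,1])))
for d in models.place_of(w,"tube")[:2]: print(d["confidence"],ray(w,np.array(d["at"])*[640,480],0))
for c in(w,q):
    m,_=pick(c,"tube",(.532,-.454),90);print(fit([(c,m)],"tube",(.532,-.454),np.radians([-10,0,10])) if m is not None else 0)
cv2.imwrite("pics/s2.png",np.hstack([cv2.resize(q["frame"][150:300,160:340],(500,417),interpolation=2),cv2.resize(w["frame"][:,170:470],(261,417))]))
```

```text
27.7 [ 0.53042565 -0.46721011  0.19663303] 175.8939031529353
0.78 [ 0.53157613 -0.45659659  0.        ]
(array([ 0.532 , -0.4555, -5.2845]), np.float64(0.149))
(array([ 0.5295, -0.4591, -3.3496]), np.float64(0.16))
```

View pics/s2.png

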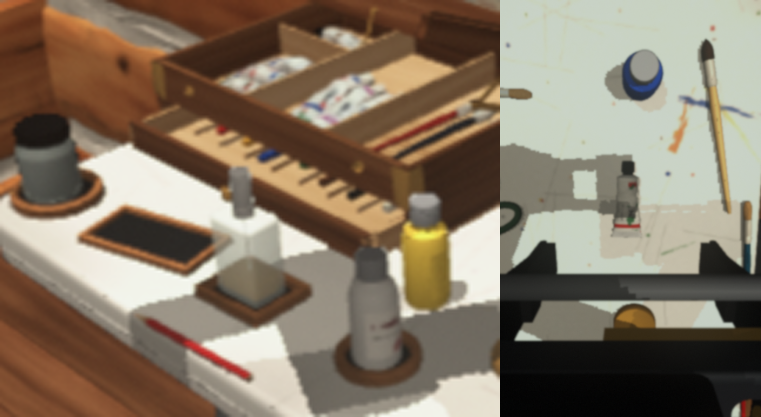

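The spray sits in the oblong recess at (250,285), upright. The tube lies below the gripper at (627,200), with the blue bottle well clear at (642,75). I go down to the tube.

{"api": "apply_moves", "payload": {
  "moves": [
    [[0.0006, 0, 0.04], 0],
    [[0, 0, 0.04], 0],
    [[0, 0, 0.04], 0],
    [[0, 0, 0.04], 0],
    [[0, 0, 0.018], 0]
  ]
}}

```text
time_s: 28.27
tcp_pos: [0.5273, -0.4657, 0.0129]
ee_rot: [[-0.071, -0.997, -0.007], [-0.997, 0.071, 0.006], [-0.005, 0.008, -1.0]]
wrist_force: [0.3, 0.7, -0.3]
gripper_width: 1.0
gripper_force: 0.0
```

{"api": "apply_moves", "payload": {
  "moves": [
    [[0, 0, 0.008], 0],
    [[0, 0, 0], 0],
    [[0, 0, 0], 0]
  ]
}}

```text
time_s: 28.52
tcp_pos: [0.5314, -0.4686, 0.0123]
ee_rot: [[-0.069, -0.998, 0.002], [-0.998, 0.069, -0.002], [0.002, -0.002, -1.0]]
wrist_force: [0.6, 0.3, 0.3]
gripper_width: 1.002
gripper_force: 0.0
```

{"api": "apply_moves", "payload": {
  "moves": [
    [[0, 0, 0], 0],
    [[0, 0, 0], 0],
    [[0, 0, 0], 0],
    [[0, 0, 0], 0],
    [[0, 0, 0], 0]
  ],
  "hand": 0.0
}}

```text
time_s: 28.93
tcp_pos: [0.5308, -0.4681, 0.012]
ee_rot: [[-0.069, -0.998, 0.001], [-0.998, 0.069, -0.001], [0.001, -0.001, -1.0]]
wrist_force: [0.0, -0.7, -1.2]
gripper_width: 0.708
gripper_force: 0.0
```

{"api": "apply_moves", "payload": {
  "moves": [
    [[0, 0, 0], 0],
    [[0, 0, 0], 0],
    [[0, 0, 0], 0],
    [[0, 0, 0], 0],
    [[0, 0, 0], 0]
  ]
}}

```text
time_s: 29.35
tcp_pos: [0.5305, -0.4678, 0.011]
ee_rot: [[-0.069, -0.998, -0.0], [-0.998, 0.069, 0.0], [-0.0, 0.0, -1.0]]
wrist_force: [1.1, -0.0, 0.6]
gripper_width: 0.326
gripper_force: 0.4
```

{"api": "apply_moves", "payload": {
  "moves": [
    [[0, 0, 0], 0],
    [[0, 0, 0], 0],
    [[0, 0, 0], 0],
    [[0, 0, 0], 0],
    [[0, 0, 0], 0]
  ]
}}

```text
time_s: 29.77
tcp_pos: [0.5304, -0.4679, 0.011]
ee_rot: [[-0.069, -0.998, -0.0], [-0.998, 0.069, 0.0], [-0.0, 0.0, -1.0]]
wrist_force: [-0.2, 0.2, -0.3]
gripper_width: 0.301
gripper_force: 29.8
```

Run:
```python
from fit import *
s=r.sense();R=np.array(s["ee_rot"]);t=np.array(s["tcp_pos"]);print(s["time_s"],t,np.degrees(np.arctan2(R[1,1],R[0,1])),s["gripper_width"]*87)
# drawer front top-right corner: triangulate scene vs top
p=imaging.capture("top");q=imaging.capture("scene")
f=cv2.resize(p["frame"][195:300,215:345],(520,420),interpolation=2)
g=cv2.resize(q["frame"][205:265,260:320],(280,280),interpolation=2)
cv2.imwrite("pics/d1.png",np.hstack([f,cv2.copyMakeBorder(g,0,140,0,0,0)]))
```

```text
29.7667 [ 0.53043154 -0.46787235  0.0109961 ] 176.02981780892165 26.221619718134363
```

View pics/d1.png

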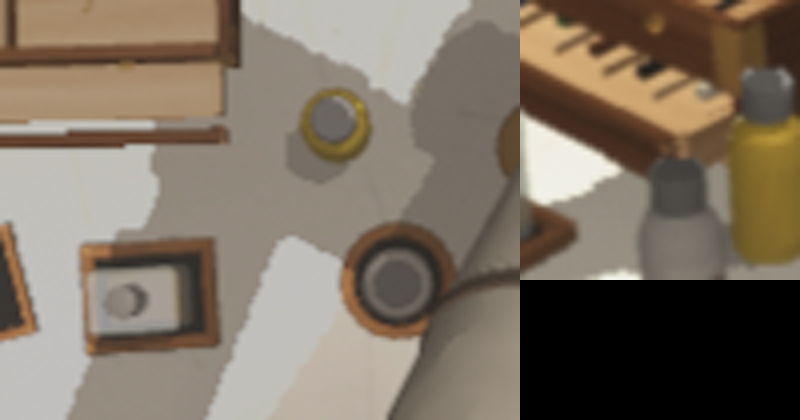

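The spray and medium sit inside their recess outlines in the top view, at (150,300) and (397,283). The drawer's front right corner is at (225,133) in the left crop. I triangulate its height and reach.

Run:
```python
from fit import *
p=imaging.capture("top");q=imaging.capture("scene")
a=(271.3,228.0)
for b in ((295,236),(297,234),(296,240)):
    def ln(c,u): A=ray(c,u,0);e=np.array(c["eye"]);return e,(A-e)/np.linalg.norm(A-e)
    e1,d1=ln(p,a);e2,d2=ln(q,b);k=np.linalg.lstsq(np.c_[d1,-d2],e2-e1,rcond=None)[0]
    x,y=e1+k[0]*d1,e2+k[1]*d2;print(((x+y)/2).round(3),np.linalg.norm(x-y).round(4))
print(ray(p,a,0),ray(p,a,.05))
```

```text
[ 0.548 -0.09   0.034] 0.0041
[ 0.549 -0.092  0.039] 0.009
[ 0.549 -0.09   0.022] 0.0061
[ 0.54871336 -0.0856787   0.        ] [ 0.54524039 -0.09019433  0.05      ]
```

The drawer front is only about 35 mm high at x ≈ 0.547. Placing the tube with its cap toward +y keeps the gripper body at or before that plane. I lift, travel over everything, turn, then descend with a check at the stated box height.

{"api": "apply_moves", "payload": {
  "moves": [
    [[0, 0, -0.04], 0],
    [[0, 0, -0.04], 0],
    [[0, 0, -0.04], 0],
    [[0, 0, -0.04], 0],
    [[0, 0, 0], 0]
  ]
}}

```text
time_s: 30.38
tcp_pos: [0.5342, -0.4713, 0.1825]
ee_rot: [[-0.068, -0.998, 0.015], [-0.998, 0.068, -0.012], [0.011, -0.015, -1.0]]
wrist_force: [1.1, 0.0, 1.0]
gripper_width: 0.3
gripper_force: 29.8
```

{"api": "apply_moves", "payload": {
  "moves": [
    [[-0.0378, 0.0083, 0], 0],
    [[-0.0378, 0.0083, 0], 0],
    [[-0.0378, 0.0083, 0], 0],
    [[-0.0378, 0.0083, 0], 0],
    [[-0.0378, 0.0083, 0], 0]
  ]
}}

```text
time_s: 30.8
tcp_pos: [0.5013, -0.2748, 0.1708]
ee_rot: [[-0.07, -0.998, 0.0], [-0.998, 0.07, 0.0], [-0.0, -0.0, -1.0]]
wrist_force: [0.5, 0.9, -0.3]
gripper_width: 0.303
gripper_force: 29.8
```

{"api": "apply_moves", "payload": {
  "moves": [
    [[-0.0378, 0.0083, 0], 0],
    [[-0.0378, 0.0083, 0], 0],
    [[-0.0378, 0.0083, 0], 0],
    [[-0.0378, 0.0083, 0], 0],
    [[-0.0378, 0.0083, 0], 0]
  ]
}}

```text
time_s: 31.22
tcp_pos: [0.4731, -0.0834, 0.1711]
ee_rot: [[-0.069, -0.998, 0.0], [-0.998, 0.069, 0.0], [-0.0, -0.0, -1.0]]
wrist_force: [1.4, 0.1, -0.3]
gripper_width: 0.302
gripper_force: 29.8
```

{"api": "apply_moves", "payload": {
  "moves": [
    [[-0.0378, 0.0083, 0], 0],
    [[-0.0378, 0.0083, 0], 0],
    [[-0.0378, 0.0083, 0], 0],
    [[-0.0378, 0.0083, 0], 0],
    [[-0.0378, 0.0083, 0], 0]
  ]
}}

```text
time_s: 31.63
tcp_pos: [0.4447, 0.1081, 0.1712]
ee_rot: [[-0.069, -0.998, 0.001], [-0.998, 0.069, 0.001], [-0.001, -0.001, -1.0]]
wrist_force: [0.6, 0.6, -1.0]
gripper_width: 0.3
gripper_force: 29.8
```

{"api": "apply_moves", "payload": {
  "moves": [
    [[0, 0, 0], -7.09],
    [[0, 0, 0], -7.09],
    [[0, 0, 0], -7.09],
    [[0, 0, 0], -7.09],
    [[0, 0, 0], -7.09]
  ]
}}

```text
time_s: 32.05
tcp_pos: [0.4453, 0.1066, 0.171]
ee_rot: [[0.528, -0.849, 0.0], [-0.849, -0.528, 0.0], [-0.0, -0.0, -1.0]]
wrist_force: [-0.6, -0.0, -0.4]
gripper_width: 0.307
gripper_force: 29.8
```

{"api": "apply_moves", "payload": {
  "moves": [
    [[0, 0, 0], -7.09],
    [[0, 0, 0], -7.09],
    [[0, 0, 0], -7.09],
    [[0, 0, 0], -7.09],
    [[0, 0, 0], -7.09]
  ]
}}

```text
time_s: 32.47
tcp_pos: [0.4453, 0.1063, 0.171]
ee_rot: [[0.922, -0.386, 0.0], [-0.386, -0.922, 0.0], [-0.0, -0.0, -1.0]]
wrist_force: [0.1, 0.1, -0.3]
gripper_width: 0.305
gripper_force: 29.8
```

{"api": "apply_moves", "payload": {
  "moves": [
    [[0, 0, 0], -7.09],
    [[0, 0, 0], -7.09],
    [[0, 0, 0], -7.09],
    [[0, 0, 0], -7.09],
    [[0, 0, 0], -7.09]
  ]
}}

```text
time_s: 32.88
tcp_pos: [0.4453, 0.1064, 0.171]
ee_rot: [[0.975, 0.22, 0.0], [0.22, -0.975, 0.0], [0.0, -0.0, -1.0]]
wrist_force: [-0.1, 0.2, -0.6]
gripper_width: 0.298
gripper_force: 29.8
```

{"api": "apply_moves", "payload": {
  "moves": [
    [[0, 0, 0], -7.09],
    [[0, 0, 0], -7.09],
    [[0, 0, 0], -7.09],
    [[0, 0, 0], -7.09],
    [[0, 0, 0], -7.09]
  ]
}}

```text
time_s: 33.3
tcp_pos: [0.4453, 0.1063, 0.171]
ee_rot: [[0.667, 0.745, 0.0], [0.745, -0.667, 0.0], [0.0, -0.0, -1.0]]
wrist_force: [-0.5, 0.3, -0.5]
gripper_width: 0.303
gripper_force: 29.8
```

{"api": "apply_moves", "payload": {
  "moves": [
    [[0, 0, 0], -7.09],
    [[0, 0, 0], -7.09],
    [[0, 0, 0], -7.09],
    [[0, 0, 0], -7.09],
    [[0, 0, 0], -7.09]
  ]
}}

```text
time_s: 33.72
tcp_pos: [0.4453, 0.1063, 0.171]
ee_rot: [[0.111, 0.994, 0.0], [0.994, -0.111, 0.0], [0.0, 0.0, -1.0]]
wrist_force: [-0.9, 0.1, -0.2]
gripper_width: 0.3
gripper_force: 29.8
```

{"api": "apply_moves", "payload": {
  "moves": [
    [[0, 0, 0], -7.09],
    [[0, 0, 0], -7.09],
    [[0, 0, 0], -7.09],
    [[0, 0, 0], 0],
    [[0, 0, 0], 0]
  ]
}}

```text
time_s: 34.13
tcp_pos: [0.4454, 0.1063, 0.171]
ee_rot: [[-0.248, 0.969, 0.0], [0.969, 0.248, 0.0], [0.0, 0.0, -1.0]]
wrist_force: [-0.3, 0.0, 1.1]
gripper_width: 0.302
gripper_force: 29.8
```

```bash
cat > st.py <<'E'
from fit import *
import sys
q=imaging.capture("scene");s=r.sense();R=np.array(s["ee_rot"]);t=np.array(s["tcp_pos"]);print(s["time_s"],t.round(4),np.degrees(np.arctan2(R[1,1],R[0,1])),s["gripper_width"]*87,np.round(s["wrist_force"],1),np.round(s["joints"]))
print("move",(R.T@(np.array([.446,.1063,.014])-t)).round(4))
cv2.imwrite(sys.argv[1],cv2.resize(q["frame"][130:310,150:330],(600,600),interpolation=2))
E
python3 st.py pics/t1.png
```

```text
34.1833 [0.4454 0.1064 0.171 ] 14.378227862879259 26.049377454695716 [ 0.5 -0.5 -1.2] [ 34.   9. -26.  -0. -55. 161.]
move [-0.0002  0.0006  0.157 ]
```

View pics/t1.png

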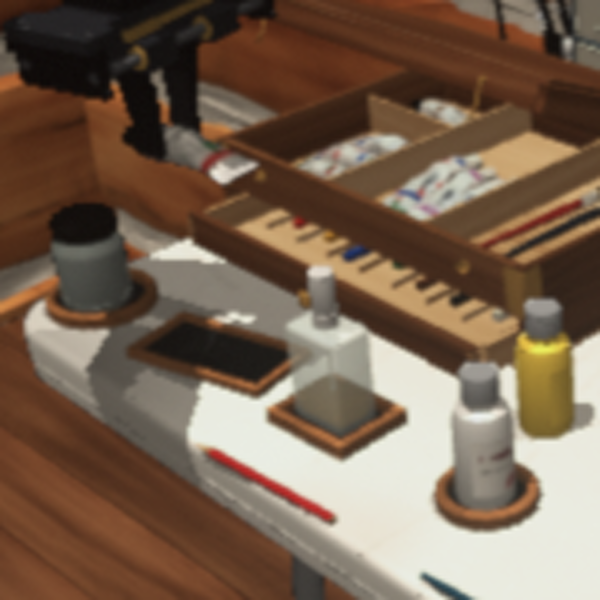

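The tube is held level above the long stand at (215,350), cap toward the jar. The other three are seated. I descend gently past the height where the box top would be felt.

{"api": "apply_moves", "payload": {
  "moves": [
    [[0, 0, 0.006], 0],
    [[0, 0, 0.004], 0],
    [[0, 0, 0.002], 0],
    [[0, 0, 0.0015], 0],
    [[0, 0, 0.0015], 0]
  ]
}}

```text
time_s: 34.6
tcp_pos: [0.4454, 0.1063, 0.1557]
ee_rot: [[-0.251, 0.968, -0.0], [0.968, 0.251, -0.0], [-0.0, -0.0, -1.0]]
wrist_force: [0.7, 0.1, 0.6]
gripper_width: 0.299
gripper_force: 29.8
```

{"api": "apply_moves", "payload": {
  "moves": [
    [[0, 0, 0.001], 0],
    [[0, 0, 0.001], 0],
    [[0, 0, 0.001], 0],
    [[0, 0, 0.001], 0]
  ]
}}

```text
time_s: 34.93
tcp_pos: [0.4456, 0.1064, 0.152]
ee_rot: [[-0.251, 0.968, 0.0], [0.968, 0.251, 0.0], [0.0, 0.0, -1.0]]
wrist_force: [-0.3, 0.4, -0.9]
gripper_width: 0.301
gripper_force: 29.8
```

{"api": "apply_moves", "payload": {
  "moves": [
    [[0, 0, 0.001], 0],
    [[0, 0, 0.001], 0],
    [[0, 0, 0.001], 0],
    [[0, 0, 0.001], 0]
  ]
}}

```text
time_s: 35.27
tcp_pos: [0.4455, 0.1064, 0.148]
ee_rot: [[-0.251, 0.968, 0.0], [0.968, 0.251, 0.0], [0.0, 0.0, -1.0]]
wrist_force: [0.0, 0.3, -0.4]
gripper_width: 0.302
gripper_force: 29.8
```

{"api": "apply_moves", "payload": {
  "moves": [
    [[0, 0, 0.001], 0],
    [[0, 0, 0.001], 0],
    [[0, 0, 0.001], 0],
    [[0, 0, 0.001], 0],
    [[0, 0, 0.001], 0]
  ]
}}

```text
time_s: 35.68
tcp_pos: [0.4455, 0.1064, 0.143]
ee_rot: [[-0.251, 0.968, 0.0], [0.968, 0.251, 0.0], [-0.0, 0.0, -1.0]]
wrist_force: [-0.0, 0.2, 0.0]
gripper_width: 0.297
gripper_force: 29.8
```

{"api": "apply_moves", "payload": {
  "moves": [
    [[0, 0, 0.001], 0],
    [[0, 0, 0.001], 0],
    [[0, 0, 0.0015], 0],
    [[0, 0, 0.0015], 0],
    [[0, 0, 0.002], 0]
  ]
}}

```text
time_s: 36.1
tcp_pos: [0.4455, 0.1064, 0.136]
ee_rot: [[-0.251, 0.968, 0.0], [0.968, 0.251, 0.0], [0.0, 0.0, -1.0]]
wrist_force: [0.5, 0.3, -0.0]
gripper_width: 0.305
gripper_force: 29.8
```

{"api": "apply_moves", "payload": {
  "moves": [
    [[0, 0, 0.005], 0],
    [[0, 0, 0.005], 0],
    [[0, 0, 0.005], 0],
    [[0, 0, 0.005], 0],
    [[0, 0, 0.005], 0]
  ]
}}

```text
time_s: 36.52
tcp_pos: [0.4453, 0.1063, 0.1103]
ee_rot: [[-0.251, 0.968, -0.0], [0.968, 0.251, -0.0], [-0.0, -0.001, -1.0]]
wrist_force: [0.7, 0.0, -0.5]
gripper_width: 0.303
gripper_force: 29.8
```

{"api": "apply_moves", "payload": {
  "moves": [
    [[0, 0, 0.005], 0],
    [[0, 0, 0.005], 0],
    [[0, 0, 0.005], 0],
    [[0, 0, 0.005], 0],
    [[0, 0, 0.005], 0]
  ]
}}

```text
time_s: 36.93
tcp_pos: [0.4455, 0.1064, 0.0855]
ee_rot: [[-0.251, 0.968, -0.0], [0.968, 0.251, -0.0], [-0.0, -0.0, -1.0]]
wrist_force: [-0.3, -0.6, 0.3]
gripper_width: 0.296
gripper_force: 29.8
```

{"api": "apply_moves", "payload": {
  "moves": [
    [[0, 0, 0.004], 0],
    [[0, 0, 0.004], 0],
    [[0, 0, 0.004], 0],
    [[0, 0, 0.004], 0],
    [[0, 0, 0.004], 0]
  ]
}}

```text
time_s: 37.35
tcp_pos: [0.4456, 0.1064, 0.0657]
ee_rot: [[-0.251, 0.968, 0.0], [0.968, 0.251, 0.0], [0.0, 0.0, -1.0]]
wrist_force: [-0.8, 0.1, -0.4]
gripper_width: 0.302
gripper_force: 29.8
```

{"api": "apply_moves", "payload": {
  "moves": [
    [[0, 0, 0.004], 0],
    [[0, 0, 0.004], 0],
    [[0, 0, 0.004], 0],
    [[0, 0, 0.004], 0],
    [[0, 0, 0.004], 0]
  ]
}}

```text
time_s: 37.77
tcp_pos: [0.4455, 0.1064, 0.0457]
ee_rot: [[-0.251, 0.968, 0.0], [0.968, 0.251, 0.0], [0.0, 0.0, -1.0]]
wrist_force: [0.0, 1.2, -0.3]
gripper_width: 0.301
gripper_force: 29.8
```

{"api": "apply_moves", "payload": {
  "moves": [
    [[0, 0.003, 0.004], 0],
    [[0, 0, 0.004], 0],
    [[0, 0, 0.004], 0],
    [[0, 0, 0.004], 0],
    [[0, 0, 0.004], 0]
  ]
}}

```text
time_s: 38.18
tcp_pos: [0.4484, 0.1071, 0.0256]
ee_rot: [[-0.251, 0.968, -0.0], [0.968, 0.251, -0.0], [-0.0, -0.0, -1.0]]
wrist_force: [0.4, -0.6, -0.9]
gripper_width: 0.301
gripper_force: 29.8
```

{"api": "apply_moves", "payload": {
  "moves": [
    [[0, 0, 0.003], 0],
    [[0, 0, 0.003], 0],
    [[0, 0, 0], 0]
  ]
}}

```text
time_s: 38.43
tcp_pos: [0.448, 0.1069, 0.0195]
ee_rot: [[-0.251, 0.968, -0.001], [0.968, 0.251, -0.001], [-0.0, -0.001, -1.0]]
wrist_force: [-0.1, 0.1, -0.9]
gripper_width: 0.304
gripper_force: 29.8
```

```bash
python3 st.py pics/t2.png
```

```text
38.4833 [0.4482 0.1071 0.0198] 14.555104678811679 26.449086598719944 [ 0.5 -0.3 -0.5] [ 34.  22. -36.  -0. -32. 161.]
move [-0.0002 -0.0023  0.0058]
```

View pics/t2.png

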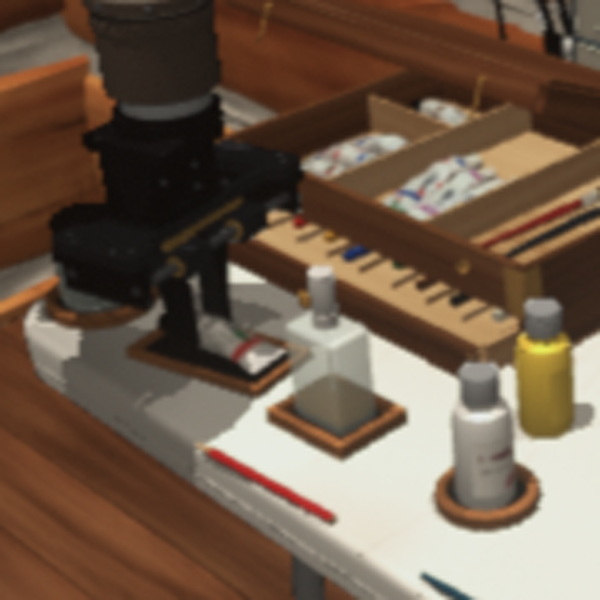

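The tube is directly above the long recess, its crimped end at about (265,355) inside the rim. I lower the last few millimetres.

{"api": "apply_moves", "payload": {
  "moves": [
    [[0, 0, 0.002], 0],
    [[0, 0, 0.002], 0],
    [[0, 0, 0.001], 0],
    [[0, 0, 0.0005], 0],
    [[0, 0, 0], 0]
  ]
}}

```text
time_s: 38.9
tcp_pos: [0.4484, 0.1071, 0.0145]
ee_rot: [[-0.251, 0.968, -0.0], [0.968, 0.251, -0.0], [-0.0, -0.0, -1.0]]
wrist_force: [0.4, -0.1, 0.1]
gripper_width: 0.299
gripper_force: 29.8
```

{"api": "apply_moves", "payload": {
  "moves": [
    [[0, 0, 0.0008], 0],
    [[0, 0, 0], 0],
    [[0, 0, 0], 0]
  ]
}}

```text
time_s: 39.15
tcp_pos: [0.4485, 0.1072, 0.0139]
ee_rot: [[-0.251, 0.968, 0.0], [0.968, 0.251, 0.0], [0.0, 0.0, -1.0]]
wrist_force: [-0.1, 0.5, 0.8]
gripper_width: 0.302
gripper_force: 29.8
```

{"api": "apply_moves", "payload": {
  "moves": [
    [[0, 0, 0], 0],
    [[0, 0, 0], 0],
    [[0, 0, 0], 0],
    [[0, 0, 0], 0],
    [[0, 0, 0], 0]
  ],
  "hand": 0.06
}}

```text
time_s: 39.57
tcp_pos: [0.4484, 0.1072, 0.0138]
ee_rot: [[-0.251, 0.968, 0.0], [0.968, 0.251, 0.0], [-0.0, 0.0, -1.0]]
wrist_force: [0.4, 0.2, -1.1]
gripper_width: 0.593
gripper_force: 0.0
```

{"api": "apply_moves", "payload": {
  "moves": [
    [[0, 0, -0.01], 0],
    [[0, 0, -0.02], 0],
    [[0, 0, -0.04], 0],
    [[0, 0, -0.04], 0],
    [[0, 0, -0.04], 0]
  ]
}}

```text
time_s: 39.98
tcp_pos: [0.4478, 0.1068, 0.1653]
ee_rot: [[-0.251, 0.968, -0.001], [0.968, 0.251, -0.001], [-0.0, -0.001, -1.0]]
wrist_force: [0.2, 0.6, -0.8]
gripper_width: 0.689
gripper_force: 0.0
```

{"api": "apply_moves", "payload": {
  "moves": [
    [[0, 0, -0.04], 0],
    [[0, 0, -0.04], 0],
    [[0, 0, -0.04], 0],
    [[0, 0, 0], 0],
    [[0, 0, 0], 0]
  ]
}}

```text
time_s: 40.4
tcp_pos: [0.4492, 0.1077, 0.2862]
ee_rot: [[-0.251, 0.968, 0.005], [0.968, 0.251, 0.004], [0.002, 0.006, -1.0]]
wrist_force: [-0.2, 0.8, -1.6]
gripper_width: 0.692
gripper_force: 0.0
```

```bash
python3 st.py pics/t3.png
```

```text
40.45 [0.4481 0.1072 0.284 ] 14.536306704586044 59.94220435076052 [-0.5 -0.  -0.4] [ 34.   3. -15.  -0. -71. 161.]
move [-0.0007 -0.0025  0.27  ]
```

View pics/t3.png

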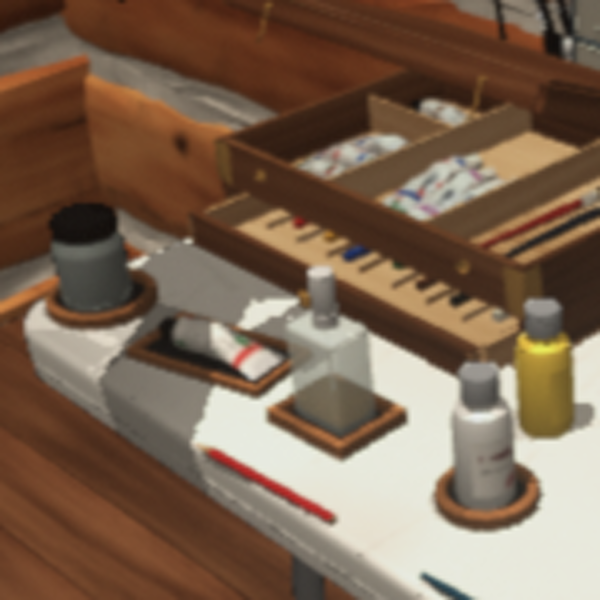

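That shows all four in their stands: jar (90,270), tube (225,350), spray (330,375), medium (480,460). I have used up my pictures, so I check the tube's fit numerically from two cameras.

Run:
```python
from fit import *
M0=M["tube"]; M["tube"]=[P+[0,0,.003] for P in M0]
for n in("scene","wrist","top"):
    c=imaging.capture(n)
    for t,g,y in(("tube",(.452,.096),[194.6,190,200]),("tube_stand",(.4528,.0957),[14.6]),("jar",(.4417,.236),[0]),("spray",(.4547,-.0385),[2,182])):
        m,cf=pick(c,t,g,60)
        if m is not None: print(n,t,round(cf,2),*fit([(c,m)],t,g,np.radians(y)))
```

```text
scene tube 0.61 [4.496000e-01 8.800000e-02 1.897004e+02] 0.099
scene tube_stand 0.56 [ 0.4488  0.0959 17.6291] 1.093
scene jar 0.83 [0.4456 0.2471 0.9954] 0.094
scene spray 0.6 [  0.4613  -0.0305 -14.4061] 0.057
wrist tube 0.76 [4.507000e-01 9.780000e-02 1.931347e+02] 0.123
wrist tube_stand 0.74 [ 0.4518  0.096  13.4903] 0.524
wrist jar 0.94 [ 0.4382  0.234  10.3159] 0.075
wrist spray 0.67 [ 4.549000e-01 -4.040000e-02  1.847398e+02] 1.237
top tube 0.83 [4.52700e-01 9.62000e-02 1.93615e+02] 0.066
top tube_stand 0.8 [ 0.4531  0.0964 13.6006] 0.396
top spray 0.57 [ 0.4552 -0.0376  3.071 ] 0.071
```

```bash
python3 -c "
from station import r
print(r.finish_job())"
```

```text
the job is handed in; nothing more can be done
None
```

I put the jar, medium, spray and tube into their stands in that order (camera and contact checks show all four seated), and handed the job in at about 41 s; I viewed 16 pictures, two over the limit of 14.

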